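# Trace an ogee border on a registered litho plate

### The arm

A 6-joint arm with a two-finger parallel gripper is mounted at the origin on a cart in front of the work surface, level with it; the furniture and walls round the work are solid. World frame = base frame: x ahead of the robot, y to its left, z up, the work surface at z = 0. Lengths are in m, angles in rad, forces in N, time in s.
With the tool pointing down it reaches from about 0.325 to 0.9 m from the base axis. Payload 6.1 kg.
Tool frame: the origin (TCP) lies midway between the tips of the shut fingers; the grasp point (between the pads) lies 19 mm behind it; x points along the fingers, y is the direction in which the jaws open and shut, and the axes are right-handed (so a half turn about x gives the same grasp; the last joint's range is limited). The gripper opens to 85 mm and grips with 20 to 120 N. Pads are 22 mm wide; open, the fingers measure 114 mm over their backs; the gripper's body (76 mm by 85 mm) begins 54 mm behind the grasp point. The pads swing forward as they close: fully open they stand 13 mm farther back than shut.
Start: joints at [1.096, 0.22, 1.526, -0, 1.395, -0.126], TCP at [0.214, 0.587, 0.231] pointing down, gripper open.
Joint ranges: [-2.98, 2.98], [-0.91, 2.08], [0.09, 2.57], [-1.24, 4.39], [0.2, 2.65], [-2.68, 2.68]. Speed limits (rad/s): [2.57, 2.57, 3.01, 3.14, 3.14, 3.14].

### API

Orientations are given as a rotation vector (axis times angle).
In Python, from workcell import state, grab_frame, manip gives the robot as it stands.
- The arm moves only by the tool apply_moves, never from a script. Its argument "moves" is a list that holds one entry, the list of rows, each a list of 7 numbers: the shift along the tool's x, y, z in mm, then the turn, a rotation vector about the tool's x, y, z in rad, then the finger opening in mm, from 0 to 85.4. In form: [[[tx, ty, tz, wx, wy, wz, fingers], ...]]. A call has 1 to 20 rows; each row is the pose to reach, as a shift and turn from the pose commanded when the call began, along the tool's axes at that moment; what a row does not reach only later rows make up. A row lasts 1/8 s, in which the tool goes at most 62.5 mm and 10.7 degrees, less where a joint would pass 70% of its speed; a pose out of reach is approached as far as the arm can. A call with a gripper value outside its range is refused whole. The fingers move at their own pace and stop on an object; "grip_force" is the grip in N (left out, the last holds). Time passes only in rows, so rows that repeat a pose let the fingers close. It gives the time, the measured TCP pose, the force and the opening at its end, in the units of the state.
- state(): the state, without advancing time (a new reading comes with each control period).
- grab_frame(name): name is "scene" or "side" or "wrist"; returns a dict with "color" (400x640x3 uint8, red, green, blue), "z_map" (400x640 float32, m along the optical axis (not along the pixel's ray), 0 where there is no reading), "fx", "fy", "cx", "cy" (pixels), "R" (3x3) and "t" (3): a world point X has camera coordinates R X + t; the wrist camera has in their place "hand_eye" (4x4, takes a point from camera to tool coordinates, whose origin is the TCP and whose axes are the tool frame's). Camera axes: x right, y down, z forward; pixel columns grow to the right and rows downward; lengths in m; the calibration is good to about 2 mm. A picture is of the moment at which its call begins: read the wrist's pose just before it.
- manip.finish_job(): hands the job in, once; it reports no verdict.
The state is a dict: "time": time; "joint_positions": joint angles; "qvel": joint speeds; "effort": joint torques, N m; "position": TCP position; "tcp_rot": TCP orientation; "contact_force": force on the tool from outside, world axes, zero at the start; "ft_torque": the same for the moment, N m; "opening": finger opening in m.
Only numpy, scipy, OpenCV 4.12 (cv2) and the standard library are available. Lean on these libraries where they do the work, as an engineer would, in place of code of your own. Each camera call takes 0.05 s, during which the arm holds its last target.

### The job

Register the wooden ogee template on the plate: set it flat, curved edge towards the robot, pushed home with its straight back edge against both back pins and its left end against the side pin, and let it go. Then take the spring-loaded tracing point from its block and, holding it upright with its tip sprung part-way in on the plate, lightly trace the template's curved edge from the bulging end to the hollow end in one continuous stroke, without leaving the edge, lifting off, or shifting the template. Stand the tracing point back in its slotted block on its collar, leave the template registered, and leave the tins and tape alone.

Things in the scene. Friction and masses are not known exactly. Their poses are not given: they have to be found in the camera images.
- board: fixed register board, plywood 170 (x) x 250 (y) mm, level top 16 mm above the counter: aluminium litho plate in front, flush dark steel register bar with two back pins along the far (+x) side, a side pin at the left. Origin: centre of its underside; x away from the robot, y left along the bar, z up. With the template home, the template's axes are parallel to these and template is at x = +37, y = 0, z = +43 mm here
- left_pin (a point): axis of the left one of the two back pins, level with the board's top: steel, 8 mm thick, standing 9 mm above the top; at x = +60, y = +70 mm in the board's axes. The template's straight back edge goes against both back pins
- right_pin (a point): axis of the right one of the two back pins, level with the board's top: same size, at x = +60, y = -70 mm in the board's axes
- side_pin (a point): axis of the side pin, level with the board's top: same size, at x = +3, y = +89 mm in the board's axes. The template's left end (its y = +85 mm end) goes against it
- template (a point): middle of the grip block of the loose dark wooden ogee template (weighted grip, about 400 g): plate 10 mm thick, 170 mm long (its y), grip block 16 (x) x 64 (y) mm across, top 44 mm above the underside. This point is 27 mm above the underside; x points to the straight back edge, 19 mm away, z up. The curved front edge is on the -x side, upright and square to the plate, 22 to 44 mm away
- bulge_centre (a point): moves with the template: centre of the 60 mm arc of the front edge's bulging (convex) half, y from -70 to 0 mm; at x = +15.7, y = -35, z = -27 mm from template in the template's axes. Beyond y = -70 the edge runs on straight along the tangent to its corner at y = -85
- hollow_centre (a point): moves with the template: centre, in front of the edge, of the 60 mm arc of the front edge's hollow (concave) half, y from 0 to +70 mm; at x = -81.7, y = +35, z = -27 mm from template in the template's axes. The arcs meet tangentially at x = -33, y = 0; beyond y = +70 straight on to y = +85
- tracer (a point): middle of the handle of the loose tracing point (135 g), 136 mm long, upright in its block: square wooden handle 20 x 20 mm, 78 mm long, flats square to x and y, z up along it; a steel collar 38 mm across, underside 43 mm below this point; below it a ferrule 16 mm across, tapering, and from 59 mm below this point an 8 mm thick tip rod; tip end 93 mm below
- tracer_tip (a point): centre of the 4 mm radius ball at the end of the tracing point's sprung tip, 89 mm below tracer when unpressed; moves with the tip. Tracing the edge it runs 4 mm outside it: in plan 64 mm from bulge_centre, then 56 mm from hollow_centre
- tip (a joint): how far the tip is pressed into the tool against its spring: 0 fully out, 0.010 m at the stop; the spring pushes with about 1 N at 0 and 3.5 N at the stop
- rest: fixed wooden block 70 (x) x 76 (y) x 56 mm high, origin at the centre of its underside, z up. A 22 mm wide slot, open above and towards -x, runs through its whole height from the front to 11 mm behind the centre. The tracing point stands over the centre, ferrule and tip in the slot, collar flat on the block's top: tracer is then 99 mm above the counter
- ink_tin_a: bystander: round ink tin, 69 mm across, 53 mm high, behind the work at the right; origin at the centre of its underside
- ink_tin_b: bystander: round ink tin, 69 mm across, 53 mm high, near the front edge of the counter at the right; origin at the centre of its underside
- masking_tape: bystander: roll of masking tape lying flat, 93 mm across, 24 mm high, behind the work at the far right; origin at the centre of its underside

How it is judged:
On the way, in this order (a step that is already met when the one before it is completed fails the run):
1. the template lies flat on the plate, pushed home against all three pins, and is let go (x of template in the frame of board between 0.034 and 0.04 m and y of template in the frame of board between -0.003 and 0.003 m and z of template in the frame of board between 0.041 and 0.046 m and angle between the y axis of template and the y axis of board, either way round below 0.035 rad and angle between template's own z axis and vertical below 0.03 rad and y of bulge_centre in the frame of board below 0 m and contact force between the fingers and ogee_template below 0.1 N), for 0.2 s.
2. with the tool upright (within 20 degrees), the sprung tip, pressed part-way in on the plate, touches the template's curved edge at the start of the edge at its bulging end (y of tracer_tip in the frame of template between -0.073 and -0.059 m and x of tracer_tip in the frame of template below -0.012 m and z of tracer_tip in the frame of template below -0.018 m and contact force between tracing_point and ogee_template above 0.1 N and contact force between tracing_point and board above 0.2 N and value of joint tip between 0.0005 and 0.0097 m and angle between tracer's own z axis and vertical below 0.35 rad and x of template in the frame of board between 0.034 and 0.04 m and y of template in the frame of board between -0.003 and 0.003 m and z of template in the frame of board between 0.041 and 0.046 m and angle between the y axis of template and the y axis of board, either way round below 0.035 rad and angle between template's own z axis and vertical below 0.03 rad and y of bulge_centre in the frame of board below 0 m), for 0.02 s.
3. with the tool upright (within 20 degrees), the sprung tip, pressed part-way in on the plate, touches the template's curved edge at the rising side of the bulge (y of tracer_tip in the frame of template between -0.051 and -0.037 m and x of tracer_tip in the frame of template below -0.012 m and z of tracer_tip in the frame of template below -0.018 m and contact force between tracing_point and ogee_template above 0.1 N and contact force between tracing_point and board above 0.2 N and value of joint tip between 0.0005 and 0.0097 m and angle between tracer's own z axis and vertical below 0.35 rad and x of template in the frame of board between 0.034 and 0.04 m and y of template in the frame of board between -0.003 and 0.003 m and z of template in the frame of board between 0.041 and 0.046 m and angle between the y axis of template and the y axis of board, either way round below 0.035 rad and angle between template's own z axis and vertical below 0.03 rad and y of bulge_centre in the frame of board below 0 m), for 0.02 s.
4. with the tool upright (within 20 degrees), the sprung tip, pressed part-way in on the plate, touches the template's curved edge at the far side of the bulge's crest (y of tracer_tip in the frame of template between -0.029 and -0.015 m and x of tracer_tip in the frame of template below -0.012 m and z of tracer_tip in the frame of template below -0.018 m and contact force between tracing_point and ogee_template above 0.1 N and contact force between tracing_point and board above 0.2 N and value of joint tip between 0.0005 and 0.0097 m and angle between tracer's own z axis and vertical below 0.35 rad and x of template in the frame of board between 0.034 and 0.04 m and y of template in the frame of board between -0.003 and 0.003 m and z of template in the frame of board between 0.041 and 0.046 m and angle between the y axis of template and the y axis of board, either way round below 0.035 rad and angle between template's own z axis and vertical below 0.03 rad and y of bulge_centre in the frame of board below 0 m), for 0.02 s.
5. with the tool upright (within 20 degrees), the sprung tip, pressed part-way in on the plate, touches the template's curved edge at the middle, where bulge turns into hollow (y of tracer_tip in the frame of template between -0.007 and 0.007 m and x of tracer_tip in the frame of template below -0.012 m and z of tracer_tip in the frame of template below -0.018 m and contact force between tracing_point and ogee_template above 0.1 N and contact force between tracing_point and board above 0.2 N and value of joint tip between 0.0005 and 0.0097 m and angle between tracer's own z axis and vertical below 0.35 rad and x of template in the frame of board between 0.034 and 0.04 m and y of template in the frame of board between -0.003 and 0.003 m and z of template in the frame of board between 0.041 and 0.046 m and angle between the y axis of template and the y axis of board, either way round below 0.035 rad and angle between template's own z axis and vertical below 0.03 rad and y of bulge_centre in the frame of board below 0 m), for 0.02 s.
6. with the tool upright (within 20 degrees), the sprung tip, pressed part-way in on the plate, touches the template's curved edge at the first side of the hollow (y of tracer_tip in the frame of template between 0.015 and 0.029 m and x of tracer_tip in the frame of template below -0.012 m and z of tracer_tip in the frame of template below -0.018 m and contact force between tracing_point and ogee_template above 0.1 N and contact force between tracing_point and board above 0.2 N and value of joint tip between 0.0005 and 0.0097 m and angle between tracer's own z axis and vertical below 0.35 rad and x of template in the frame of board between 0.034 and 0.04 m and y of template in the frame of board between -0.003 and 0.003 m and z of template in the frame of board between 0.041 and 0.046 m and angle between the y axis of template and the y axis of board, either way round below 0.035 rad and angle between template's own z axis and vertical below 0.03 rad and y of bulge_centre in the frame of board below 0 m), for 0.02 s.
7. with the tool upright (within 20 degrees), the sprung tip, pressed part-way in on the plate, touches the template's curved edge at the far side of the hollow's bottom (y of tracer_tip in the frame of template between 0.037 and 0.051 m and x of tracer_tip in the frame of template below -0.012 m and z of tracer_tip in the frame of template below -0.018 m and contact force between tracing_point and ogee_template above 0.1 N and contact force between tracing_point and board above 0.2 N and value of joint tip between 0.0005 and 0.0097 m and angle between tracer's own z axis and vertical below 0.35 rad and x of template in the frame of board between 0.034 and 0.04 m and y of template in the frame of board between -0.003 and 0.003 m and z of template in the frame of board between 0.041 and 0.046 m and angle between the y axis of template and the y axis of board, either way round below 0.035 rad and angle between template's own z axis and vertical below 0.03 rad and y of bulge_centre in the frame of board below 0 m), for 0.02 s.
8. with the tool upright (within 20 degrees), the sprung tip, pressed part-way in on the plate, touches the template's curved edge at the finish of the edge at its hollow end (y of tracer_tip in the frame of template between 0.059 and 0.073 m and x of tracer_tip in the frame of template below -0.012 m and z of tracer_tip in the frame of template below -0.018 m and contact force between tracing_point and ogee_template above 0.1 N and contact force between tracing_point and board above 0.2 N and value of joint tip between 0.0005 and 0.0097 m and angle between tracer's own z axis and vertical below 0.35 rad and x of template in the frame of board between 0.034 and 0.04 m and y of template in the frame of board between -0.003 and 0.003 m and z of template in the frame of board between 0.041 and 0.046 m and angle between the y axis of template and the y axis of board, either way round below 0.035 rad and angle between template's own z axis and vertical below 0.03 rad and y of bulge_centre in the frame of board below 0 m), for 0.02 s.
At the end, for the whole second after the job is handed in: The template lies flat on the plate home against all three pins (within 3 mm along and across the bar and 2 degrees), and the tracing point stands upright in its block, axis in the slot, collar flat on the block's top (within 5 mm in height and 6 degrees); both released and at rest (x of template in the frame of board between 0.034 and 0.04 m and y of template in the frame of board between -0.003 and 0.003 m and z of template in the frame of board between 0.041 and 0.046 m and angle between the y axis of template and the y axis of board, either way round below 0.035 rad and angle between template's own z axis and vertical below 0.03 rad and y of bulge_centre in the frame of board below 0 m and x of tracer in the frame of rest between -0.014 and 0.008 m and y of tracer in the frame of rest between -0.007 and 0.007 m and z of tracer in the frame of rest between 0.094 and 0.104 m and angle between tracer's own z axis and vertical below 0.1 rad and linear speed of each of tracing_point, ogee_template below 0.02 m/s); the robot touches nothing.
It fails at once if along the middle 90 mm of the edge, the lowered tip strays more than 5 mm from the curved edge or lifts about 7 mm or more off the plate (y of tracer_tip in the frame of template between -0.045 and 0.045 m and x of tracer_tip in the frame of template between -0.1 and -0.005 m and z of tracer_tip in the frame of template below -0.003 m and ((y of tracer_tip in the frame of template below 0 m and horizontal distance between tracer_tip and bulge_centre above 0.069 m) or (y of tracer_tip in the frame of template above 0 m and horizontal distance between tracer_tip and hollow_centre below 0.051 m) or z of tracer_tip in the frame of template above -0.016 m)).
It fails at once if the ink tin (ink_tin_a) is moved more than 2 cm (distance of ink_tin_a from where it was at the start of the episode above 0.02 m).
It fails at once if the ink tin (ink_tin_b) is moved more than 2 cm (distance of ink_tin_b from where it was at the start of the episode above 0.02 m).
It fails at once if the roll of tape (masking_tape) is moved more than 2 cm (distance of masking_tape from where it was at the start of the episode above 0.02 m).
It fails at once if the tracing point is forced against the template (over 30 N) (contact force between tracing_point and ogee_template above 30 N).
It also fails if it takes over 72 s, if anything falls off the work surface, if the arm or the gripper's body presses on something with over 40 N, if the wrist force passes 120 N, or if a joint passes its speed limit or range.

## Working session

There is one attempt and no reset: what is moved stays moved. The work goes in short steps, Python scripts to look and compute and a tool call to move; the robot and the scene stay as the last step left them, time stands still between calls to the robot, and variables do not carry over. Pictures are saved under pics/ and viewed, and the job is handed in when it is done.

Besides the shell and the picture viewer there is one more tool, called after "Emit:" as name(argument=value, ...) on one line, values as JSON. apply_moves: Moves the arm, as the interface text tells. Its arguments: {"type":"object","properties":{"moves":{"type":"array","items":{"type":"array","items":{"type":"array","items":{"type":"number"}}}},"grip_force":{"type":"number"}},"required":["moves"]}

```bash
mkdir -p pics; ls; cat > h.py <<'E'
import numpy as np, cv2
from workcell import state, grab_frame, manip
from scipy.spatial.transform import Rotation as Ro
E
python3 - <<'E'
from h import *
s=state(); print(s)
for n in ("scene","side","wrist"):
    f=grab_frame(n); np.save(f"{n}0.npy",f,allow_pickle=True)
    cv2.imwrite(f"pics/{n}0.png",f["color"][:,:,::-1])
    print(n,f["fx"],f["fy"],f["cx"],f["cy"],f.get("R"),f.get("t"),f.get("hand_eye"))
E
```

```text
pics
{'time': 0.0, 'joint_positions': array([ 1.09587941e+00,  2.21243470e-01,  1.52762916e+00,  5.25693377e-05,
        1.39470857e+00, -1.26075049e-01]), 'qvel': array([-3.18320094e-04,  3.80099378e-04,  7.70115955e-05,  4.67198596e-04,
       -1.24683545e-03,  5.96561026e-05]), 'effort': array([-2.75947335e-03, -4.96912766e+01, -3.89385939e+01, -3.92539887e-04,
        1.14967319e-02,  2.17023080e-05]), 'position': array([0.21332004, 0.58681422, 0.23017896]), 'tcp_rot': array([ 0.27227355,  1.5540466 , -0.27524572]), 'contact_force': array([ 0.68091498, -0.37424813, -0.26093653]), 'ft_torque': array([ 0.05449583, -0.09374666,  0.03072137]), 'opening': 0.08532323778393498}
scene 470.80535738901455 470.80535738901455 315.7162526503128 202.07367459388382 [[ 0.08775076  0.99611999 -0.00669119]
 [ 0.88875754 -0.08132312 -0.45110596]
 [-0.44989981  0.03363804 -0.89244532]] [ 0.01827331 -0.46038037  1.82536813] None
side 374.1719179538618 374.1719179538618 318.7121908250111 204.363959530636 [[-0.95804626 -0.28623931 -0.0146434 ]
 [-0.10475267  0.39724967 -0.91171244]
 [ 0.26678502 -0.87192876 -0.41056789]] [0.535794   0.16769833 1.16900316] None
wrist 293.2635461597099 293.2635461597099 318.7890656114625 202.0919380577825 None None [[ 2.96322788e-05 -3.13556445e-01  9.49569563e-01 -1.42721643e-01]
 [ 9.99999511e-01  9.47625588e-04  2.81708530e-04  6.85894294e-04]
 [-9.88167941e-04  9.49569091e-01  3.13556320e-01 -7.95658714e-02]
 [ 0.00000000e+00  0.00000000e+00  0.00000000e+00  1.00000000e+00]]
```

View pics/scene0.png

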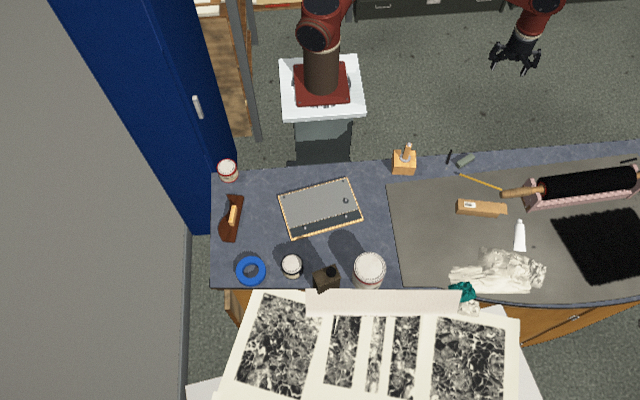

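View pics/side0.png

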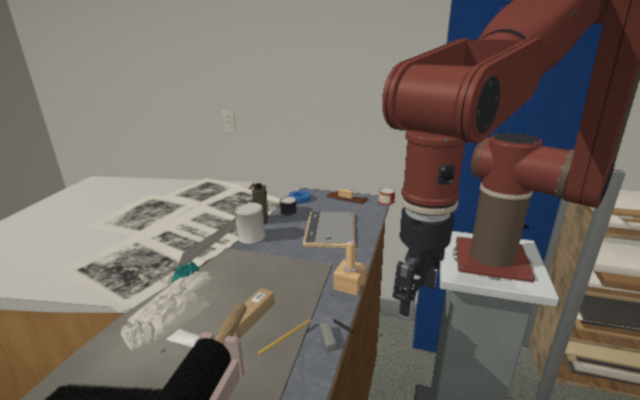

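View pics/wrist0.png

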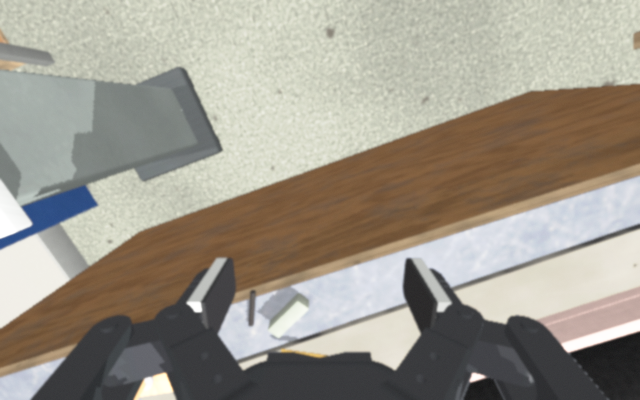

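The scene view shows the template at (231,217), the board at (320,208), the rest and tracer at (404,160), tin_b at (228,170), tin_a at (291,266) and the tape at (250,270). Next I'll crop in and get coarse positions.

```bash
cat >> h.py <<'E'
def ray(f,u,v,s=None):
    d=np.array([(u-f["cx"])/f["fx"],(v-f["cy"])/f["fy"],1.0])
    if "R" in f and f["R"] is not None:
        R=np.array(f["R"]);t=np.array(f["t"]); return -R.T@t, R.T@d
    H=np.array(f["hand_eye"]); Rt=Ro.from_rotvec(s["tcp_rot"]).as_matrix()
    return Rt@H[:3,3]+s["position"], Rt@(H[:3,:3]@d)
def onz(f,u,v,z,s=None):
    o,d=ray(f,u,v,s); return o+d*(z-o[2])/d[2]
def proj(f,X,s=None):
    X=np.asarray(X,float)
    if "R" in f and f["R"] is not None: c=np.array(f["R"])@X+f["t"]
    else:
        H=np.array(f["hand_eye"]); Rt=Ro.from_rotvec(s["tcp_rot"]).as_matrix()
        c=H[:3,:3].T@((Rt.T@(X-s["position"]))-H[:3,3])
    return np.array([f["fx"]*c[0]/c[2]+f["cx"],f["fy"]*c[1]/c[2]+f["cy"]])
def pts(f,s=None):
    v,u=np.mgrid[0:400,0:640]; d=np.stack([(u-f["cx"])/f["fx"],(v-f["cy"])/f["fy"],np.ones_like(u,float)],-1)
    o,_=ray(f,0,0,s); z=f["z_map"][...,None]
    if "R" in f and f["R"] is not None: W=d@np.array(f["R"])
    else: W=d@(Ro.from_rotvec(s["tcp_rot"]).as_matrix()@np.array(f["hand_eye"])[:3,:3]).T
    P=o+W*z; P[f["z_map"]==0]=np.nan; return P
E
python3 - <<'E'
from h import *
f=np.load("scene0.npy",allow_pickle=True).item()
c=f["color"][140:300,200:440,::-1]
cv2.imwrite("pics/sc1.png",cv2.resize(c,(720,480),interpolation=cv2.INTER_CUBIC))
P=pts(f)
for n,u,v in (("tmpl grip",234,215),("tmpl",231,225),("board",320,205),("tracertop",406,146),("rest",411,170),("tinb",228,165),("tina",291,261),("tape",240,268),("counter",260,190)):
    print(n,P[v,u].round(3))
E
```

```text
tmpl grip [ 0.552 -0.334  0.034]
tmpl [ 0.583 -0.346  0.026]
board [ 0.533 -0.051  0.017]
tracertop [0.4   0.243 0.13 ]
rest [0.437 0.27  0.035]
tinb [ 0.369 -0.351  0.049]
tina [ 0.731 -0.159  0.047]
tape [ 0.731 -0.319  0.023]
counter [ 0.449 -0.25   0.001]
```

View pics/sc1.png

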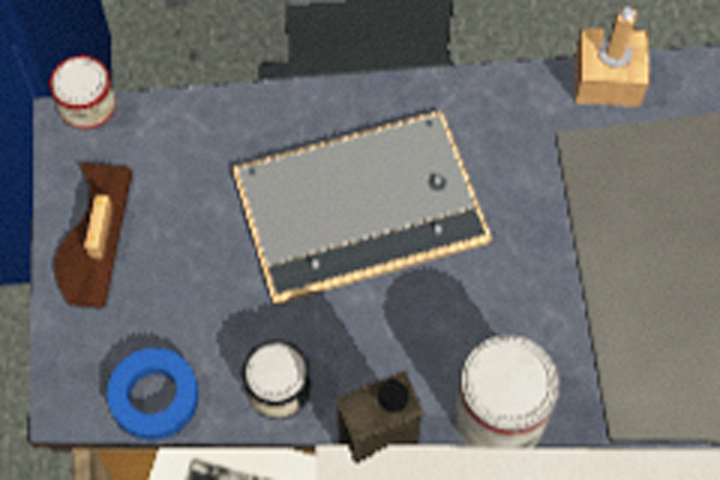

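```bash
cat >> h.py <<'E'
def Rdown(phi):
    # tool x down, tool y at world yaw phi (deg)
    p=np.radians(phi); y=np.array([np.cos(p),np.sin(p),0]); x=np.array([0,0,-1.]); return np.stack([x,y,np.cross(x,y)],1)
def rel(s,pos,phi):
    R=Ro.from_rotvec(s["tcp_rot"]).as_matrix()
    t=R.T@(np.array(pos)-s["position"])*1000; w=Ro.from_matrix(R.T@Rdown(phi)).as_rotvec()
    return t.round(1),w.round(4)
def yaw(s):
    y=Ro.from_rotvec(s["tcp_rot"]).as_matrix()[:,1]; return np.degrees(np.arctan2(y[1],y[0]))
E
python3 - <<'E'
from h import *
s=state(); print(Ro.from_rotvec(s["tcp_rot"]).as_matrix().round(3), yaw(s))
for p in (90,60,-90,150): print(p,rel(s,[0.47,-0.25,0.30],p))
E
```

```text
[[-0.001  0.342  0.94 ]
 [-0.001  0.94  -0.342]
 [-1.    -0.001 -0.   ]] 70.01397484081055
90 (array([ -68.6, -698.9,  527.2]), array([-0.3488, -0.0005,  0.0014]))
60 (array([ -68.6, -698.9,  527.2]), array([ 1.748e-01, -1.000e-04,  1.500e-03]))
-90 (array([ -68.6, -698.9,  527.2]), array([2.7928e+00, 2.0000e-03, 7.0000e-04]))
150 (array([ -68.6, -698.9,  527.2]), array([-1.396e+00, -1.200e-03,  1.100e-03]))
```

```bash
python3 - <<'E'
from h import *
s=state()
print(rel(s,[0.46,0.23,0.27],70))
E
```

```text
(array([ -39.3, -251.2,  353.7]), array([ 0.0002, -0.0002,  0.0015]))
```

Emit:
apply_moves(moves=[[[-40, -50, 70, 0, 0, 0, 85], [-40, -90, 120, 0, 0, 0, 85], [-40, -130, 175, 0, 0, 0, 85], [-40, -170, 235, 0, 0, 0, 85], [-40, -210, 295, 0, 0, 0, 85], [-40, -250, 354, 0, 0, 0, 85], [-40, -250, 354, 0, 0, 0, 85], [-40, -250, 354, 0, 0, 0, 85], [-40, -250, 354, 0, 0, 0, 85]]])

```text
time: 1.27
position: [0.4606, 0.2314, 0.271]
tcp_rot: [0.275, 1.554, -0.275]
contact_force: [-0.3, 0.2, -0.7]
opening: 0.0853
```

```bash
cat >> h.py <<'E'
def shot(n,name="wrist"):
    s=state(); f=grab_frame(name); cv2.imwrite(f"pics/{n}.png",f["color"][:,:,::-1]); np.save(n+".npy",dict(s=s,f=f),allow_pickle=True); return s,f
def load(n):
    d=np.load(n+".npy",allow_pickle=True).item(); return d["s"],d["f"]
E
python3 - <<'E'
from h import *
s,f=shot("w1"); print(s["time"],s["position"],yaw(s))
print(rel(s,[0.57,-0.05,0.30],70))
E
```

```text
1.275 [0.46058989 0.23139303 0.27098824] 69.94306215703735
(array([ -29.2, -226.8,  199.2]), array([-0.001, -0.001,  0.   ]))
```

View pics/w1.png

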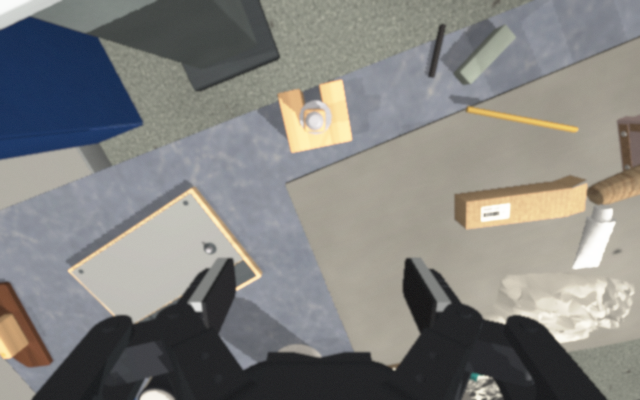

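The rest's top face has corners near (280,93), (342,80), (352,141) and (293,152). The slot opens upward in the image, towards the robot, and the tracer's top is at (315,118). Next is a view of the board and template together.

```bash
python3 - <<'E'
from h import *
s=state()
print(rel(s,[0.51,-0.17,0.30],90))
E
```

```text
(array([ -29.1, -360.9,  184. ]), array([-3.484e-01, -9.000e-04, -2.000e-04]))
```

Emit:
apply_moves(moves=[[[-29, -55, 28, -0.06, 0, 0, 85], [-29, -105, 54, -0.12, 0, 0, 85], [-29, -155, 80, -0.18, 0, 0, 85], [-29, -205, 106, -0.24, 0, 0, 85], [-29, -255, 132, -0.3, 0, 0, 85], [-29, -310, 158, -0.348, 0, 0, 85], [-29, -361, 184, -0.348, 0, 0, 85], [-29, -361, 184, -0.348, 0, 0, 85], [-29, -361, 184, -0.348, 0, 0, 85], [-29, -361, 184, -0.348, 0, 0, 85]]])

```text
time: 2.58
position: [0.5106, -0.1686, 0.3004]
tcp_rot: [-0.001, 1.571, 0.002]
contact_force: [-0.3, -0.8, -0.4]
opening: 0.085
```

```bash
python3 - <<'E'
from h import *
s,f=shot("w2"); print(s["time"],s["position"],yaw(s))
E
```

```text
2.575 [ 0.51064133 -0.16858858  0.30035746] 90.12194950370687
```

View pics/w2.png

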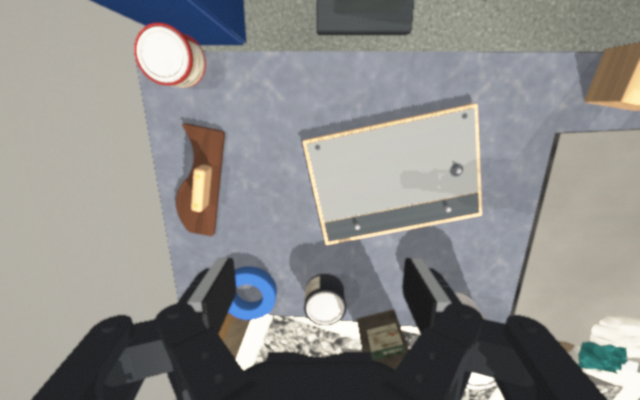

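The wrist view shows the board corners at about (303,140), (476,105), (482,213) and (327,244). The pins are at (357,226), (448,209) and (457,170), and the template's grip is at (201,188) with its back edge towards the board. I'll measure these now.

```bash
cat > m2.py <<'E'
from h import *
s,f=load("w2"); P=pts(f,s); hsv=cv2.cvtColor(f["color"],cv2.COLOR_RGB2HSV)
X,Y,Z=P[...,0],P[...,1],P[...,2]
def rect(m,z,name):
    m=m.astype(np.uint8); n,l,st,_=cv2.connectedComponentsWithStats(m); k=1+np.argmax(st[1:,4]); m=(l==k)
    c=max(cv2.findContours(m.astype(np.uint8),cv2.RETR_EXTERNAL,cv2.CHAIN_APPROX_NONE)[0],key=len)[:,0]
    W=np.array([onz(f,u,v,z,s)[:2] for u,v in c])
    r=cv2.minAreaRect((W*1000).astype(np.float32)); print(name,m.sum(),np.round(r[0],1),np.round(r[1],1),round(r[2],1), "zmed",np.nanmedian(Z[m]).round(4)); return m,W
win=lambda x0,x1,y0,y1:(X>x0)&(X<x1)&(Y>y0)&(Y<y1)
b,_=rect(win(.4,.7,-.22,.12)&(Z>.010)&(Z<.03),.016,"board")
g,_=rect(win(.45,.7,-.45,-.25)&(Z>.037),.044,"grip depth")
t,_=rect(win(.45,.7,-.45,-.25)&(Z>.004),.010,"tmpl depth")
print("counter z",np.nanmedian(Z[win(.42,.5,-.27,-.22)]))
H,S,V=[hsv[...,i] for i in range(3)]
print(hsv[188,201],hsv[210,190],hsv[150,215],hsv[122,390])
wood=(H<25)&(S>60)
g2,_=rect(win(.45,.7,-.45,-.25)&wood&(V>190),.044,"grip col")
t2,W=rect(win(.45,.7,-.45,-.25)&wood,.010,"tmpl col")
c=f["color"][90:260,150:500].copy()
cv2.imwrite("pics/w2c.png",cv2.resize(c[:,:,::-1],None,fx=2.25,fy=2.25,interpolation=cv2.INTER_CUBIC))
o=f["color"].copy(); o[g]=(0,255,0); o[t&~t2]=(255,0,255); cv2.imwrite("pics/w2t.png",cv2.resize(o[110:245,165:235,::-1],None,fx=4,fy=4,interpolation=cv2.INTER_NEAREST))
E
python3 m2.py
```

```text
board 18290 [536.2 -54.1] [168.9 248. ] 12.1 zmed 0.0162
grip depth 512 [ 546.1 -339. ] [17.3 64. ] 78.6 zmed 0.0436
tmpl depth 3779 [ 544.4 -352.4] [ 64.7 170.4] 78.5 zmed 0.0104
counter z 0.0029193539645077093
[ 24  70 254] [ 11 132 135] [ 11 141 128] [ 17  86 220]
grip col 568 [ 546.4 -335.7] [23.1 64.9] 78.3 zmed 0.0425
tmpl col 3554 [ 543.6 -351.8] [ 63.2 169. ] 78.7 zmed 0.0104
```

```bash
sleep 0; ls pics
```

```text
sc1.png
scene0.png
side0.png
w1.png
w2.png
w2c.png
w2t.png
wrist0.png
```

```bash
python3 - <<'E'
from h import *
s,f=load("w2")
c=np.array([.5362,-.0541]); a=np.radians(12.1); ex=np.array([np.cos(a),np.sin(a)]); ey=np.array([-ex[1],ex[0]])
o=cv2.resize(f["color"][90:260,290:500,::-1],None,fx=3.5,fy=3.5,interpolation=cv2.INTER_CUBIC)
for n,x,y in (("L",.06,.07),("R",.06,-.07),("S",.003,.089)):
    p=c+ex*x+ey*y; b=proj(f,[*p,.016],s); t=proj(f,[*p,.025],s); print(n,p.round(4),b.round(1),t.round(1))
    for q,col in((b,(0,0,255)),(t,(0,255,0))): cv2.circle(o,tuple(np.int32(((q+.5-[290,90])*3.5))),2,col,-1)
cv2.imwrite("pics/w2p.png",o)
E
```

```text
L [0.5802 0.0269] [445.  207.3] [447.5 209.3]
R [ 0.6095 -0.11  ] [355.5 224.7] [356.2 226.9]
S [0.5205 0.0336] [455.1 169.2] [457.8 170.5]
```

View pics/w2p.png

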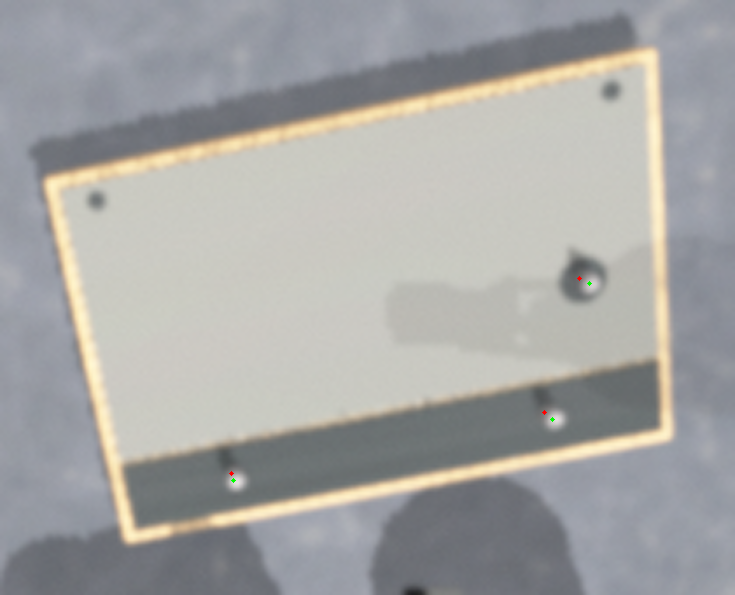

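View pics/w2t.png

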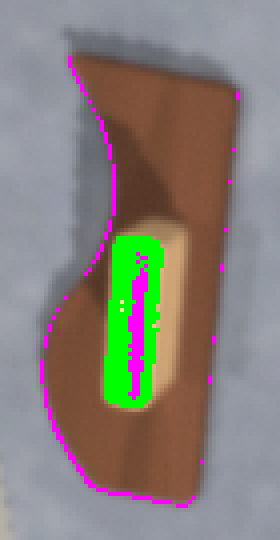

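Projected pins agree with the image to about 1 px, and the grip and plate sizes match (17x64 and 170 mm). Now moving over the grip block.

```bash
python3 - <<'E'
from h import *
s=state()
print(rel(s,[0.546,-0.339,0.10],78.6))
E
```

```text
(array([ 200.4, -170.3,   35. ]), array([ 2.009e-01,  3.000e-04, -2.000e-04]))
```

Emit:
apply_moves(moves=[[[40, -43, 9, 0.07, 0, 0, 60], [80, -86, 18, 0.14, 0, 0, 50], [120, -128, 27, 0.2, 0, 0, 50], [160, -170, 35, 0.201, 0, 0, 50], [200, -170, 35, 0.201, 0, 0, 50], [200, -170, 35, 0.201, 0, 0, 50], [200, -170, 35, 0.201, 0, 0, 50]]])

```text
time: 3.5
position: [0.5464, -0.3402, 0.1021]
tcp_rot: [0.156, 1.563, -0.158]
contact_force: [0.1, -0.3, 1.0]
opening: 0.0497
```

```bash
python3 - <<'E'
from h import *
s,f=shot("w3"); print(s["time"],s["position"],yaw(s),s["opening"])
print(rel(s,[0.546,-0.339,0.016],78.6))
E
```

```text
3.5 [ 0.54640168 -0.34018816  0.10210679] 78.5269223321486 0.04966715717993493
(array([86.1,  1.2, -0.8]), array([-0.0013,  0.0017,  0.0008]))
```

View pics/w3.png

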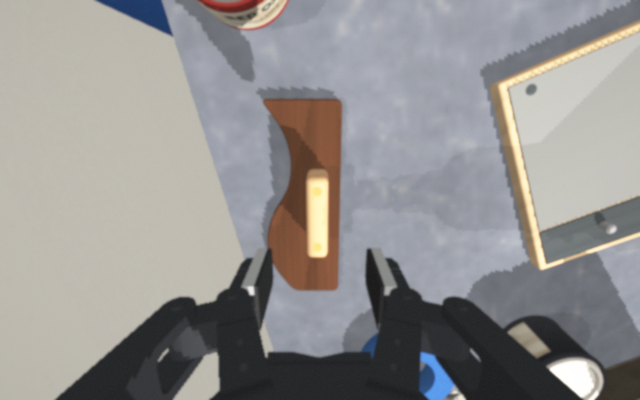

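```bash
python3 - <<'E'
from h import *
s,f=load("w3"); P=pts(f,s)
m=(P[...,2]>.036)&(P[...,2]<.06)&(P[...,1]<-.28)&(P[...,1]>-.4)&(P[...,0]>.48)&(P[...,0]<.62)
m=m.astype(np.uint8); n,l,st,c=cv2.connectedComponentsWithStats(m); k=1+np.argmax(st[1:,4]); print(st[k])
c=cv2.findContours((l==k).astype(np.uint8),0,cv2.CHAIN_APPROX_NONE)[0][0][:,0]
W=np.array([onz(f,u,v,.044,s)[:2] for u,v in c]); print(cv2.minAreaRect((W*1000).astype(np.float32)),np.nanmedian(P[l==k],0))
E
```

```text
[ 306  175   22   82 1714]
((544.9695434570312, -341.0645446777344), (15.45582103729248, 63.647918701171875), 79.08908081054688) [ 0.54320422 -0.34061105  0.04376357]
```

Emit:
apply_moves(moves=[[[30, -1, -1, -0.008, 0, 0, 50], [60, -1, -1, -0.008, 0, 0, 50], [80, -1, -1, -0.008, 0, 0, 50], [86, -1, -1, -0.008, 0, 0, 50], [86, -1, -1, -0.008, 0, 0, 50], [86, -1, -1, -0.008, 0, 0, 0], [86, -1, -1, -0.008, 0, 0, 0], [86, -1, -1, -0.008, 0, 0, 0], [86, -1, -1, -0.008, 0, 0, 0], [86, -1, -1, -0.008, 0, 0, 0]]], grip_force=50)

```text
time: 4.8
position: [0.5449, -0.3422, 0.0156]
tcp_rot: [0.151, 1.564, -0.153]
contact_force: [-0.7, 0.8, 6.0]
opening: 0.0152
```

```bash
python3 - <<'E'
from h import *
s,f=shot("w4"); print(s["time"],s["position"],yaw(s),s["opening"],s["contact_force"])
E
```

```text
4.8 [ 0.54485799 -0.3421825   0.0156423 ] 78.89413636626865 0.015231291129274568 [-0.68437736  0.80989995  6.04342191]
```

View pics/w4.png

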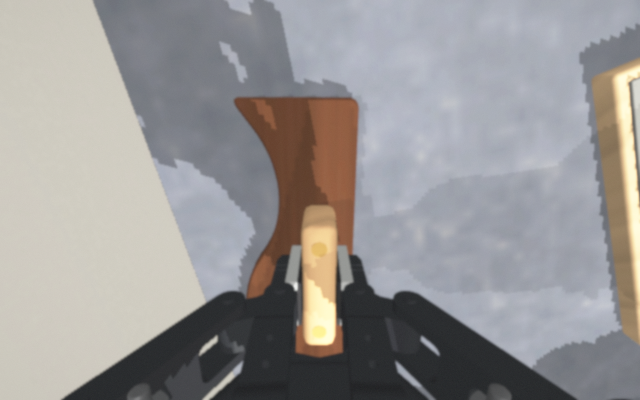

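```bash
cat >> h.py <<'E'
BC=np.array([.5362,-.0541]); BY=12.1
def b2w(x,y,z=0.016):
    a=np.radians(BY); return np.array([BC[0]+np.cos(a)*x-np.sin(a)*y, BC[1]+np.sin(a)*x+np.cos(a)*y, z])
def w2b(p):
    a=np.radians(BY); d=np.array(p[:2])-BC; return np.array([np.cos(a)*d[0]+np.sin(a)*d[1], -np.sin(a)*d[0]+np.cos(a)*d[1]])
E
python3 - <<'E'
from h import *
s=state(); p=b2w(.029,-.005,.095); print(p,rel(s,p,BY))
E
```

```text
[ 0.56560381 -0.05290998  0.095     ] (array([-79.7, 287.8, -35.2]), array([ 1.1657e+00,  2.2000e-03, -2.0000e-04]))
```

Emit:
apply_moves(moves=[[[-20, 0, 0, 0, 0, 0, 0], [-50, 0, 0, 0, 0, 0, 0], [-80, 20, -2, 0.1, 0, 0, 0], [-80, 60, -6, 0.24, 0, 0, 0], [-80, 100, -11, 0.38, 0, 0, 0], [-80, 140, -17, 0.52, 0, 0, 0], [-80, 180, -22, 0.66, 0, 0, 0], [-80, 220, -27, 0.8, 0, 0, 0], [-80, 255, -31, 0.94, 0, 0, 0], [-80, 275, -34, 1.06, 0, 0, 0], [-80, 288, -35, 1.166, 0, 0, 0], [-80, 288, -35, 1.166, 0, 0, 0], [-80, 288, -35, 1.166, 0, 0, 0], [-80, 288, -35, 1.166, 0, 0, 0]]])

```text
time: 6.6
position: [0.5651, -0.0529, 0.0944]
tcp_rot: [1.052, 1.302, -1.052]
contact_force: [-0.2, -0.2, -3.0]
opening: 0.015
```

```bash
python3 - <<'E'
from h import *
s,f=shot("w5"); print(s["time"],s["position"],yaw(s),s["opening"],s["contact_force"],w2b(s["position"]))
E
```

```text
6.6 [ 0.56507483 -0.05291514  0.09436705] 12.105286993867125 0.015042175858071556 [-0.20618419 -0.16370112 -2.95936768] [ 0.02848169 -0.00489416]
```

View pics/w5.png

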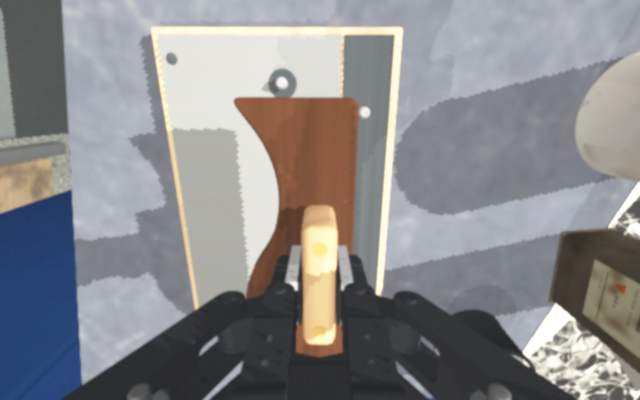

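The held template (edge (237,98) to (355,98)) sits just inside the side pin at (282,82) and the left back pin at (364,112), with a small clearance. I'll check the board corners from this view.

```bash
python3 - <<'E'
from h import *
s,f=load("w5")
for n,u,v,z in (("SWcorner?",152,28,.016),("NE",402,28,.016),("side top",282,82,.025),("left top",364.5,112.5,.025)):
    p=onz(f,u,v,z,s); print(n,p.round(4),w2b(p).round(4))
o=cv2.resize(f["color"][20:140,140:420,::-1],None,fx=2.8,fy=2.8,interpolation=cv2.INTER_CUBIC); cv2.imwrite("pics/w5c.png",o)
E
```

```text
SWcorner? [0.4308 0.0504 0.016 ] [-0.0811  0.1243]
NE [0.5931 0.0854 0.016 ] [0.0848 0.1244]
side top [0.5221 0.0354 0.025 ] [0.005  0.0905]
left top [0.5812 0.0281 0.025 ] [0.0613 0.071 ]
```

View pics/w5c.png

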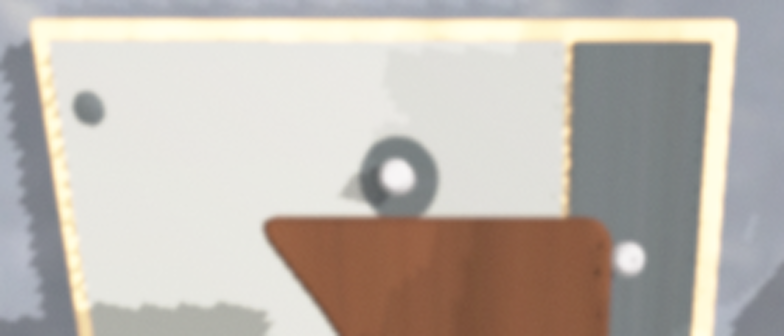

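Emit:
apply_moves(moves=[[[30, 0, 0, 0, 0, 0, 0], [50, 0, 0, 0, 0, 0, 0], [58, 0, 0, 0, 0, 0, 0], [61, 0, 0, 0, 0, 0, 0], [62, 0, 0, 0, 0, 0, 0], [62, 0, 0, 0, 0, 0, 0]]])

```text
time: 7.4
position: [0.5658, -0.0523, 0.0331]
tcp_rot: [1.053, 1.3, -1.052]
contact_force: [-0.5, -0.2, -4.2]
opening: 0.0152
```

Emit:
apply_moves(moves=[[[0.6, 0, 0, 0, 0, 0, 0], [1.2, 0, 0, 0, 0, 0, 0], [1.2, 0, 0, 0, 0, 0, 0], [1.2, 0, 0, 0, 0, 0, 0]]])

```text
time: 7.9
position: [0.5656, -0.0522, 0.0316]
tcp_rot: [1.053, 1.301, -1.052]
contact_force: [-1.6, 1.7, 1.8]
opening: 0.0154
```

Emit:
apply_moves(moves=[[[0, 1.5, 0, 0, 0, 0, 0], [0, 3, 0, 0, 0, 0, 0], [0, 4.5, 0, 0, 0, 0, 0], [0, 6, 0, 0, 0, 0, 0], [0, 7, 0, 0, 0, 0, 0], [0, 7, 0, 0, 0, 0, 0]]])

```text
time: 8.65
position: [0.572, -0.0511, 0.0316]
tcp_rot: [1.052, 1.302, -1.053]
contact_force: [-4.4, -1.4, 6.8]
opening: 0.0154
```

```bash
cat > st.py <<'E'
from h import *
s=state(); F=s["contact_force"]; a=np.radians(BY)
print(round(s["time"],2),"b",(w2b(s["position"])*1000).round(2),"z",(s["position"][2]*1000).round(2),"yaw",yaw(s).round(2),"Fb",np.round([np.cos(a)*F[0]+np.sin(a)*F[1],-np.sin(a)*F[0]+np.cos(a)*F[1],F[2]],1),s["opening"].round(4), "tq",s["ft_torque"].round(2))
E
python3 st.py
```

```text
Traceback (most recent call last):
  File "st.py", line 3, in <module>
    print(round(s["time"],2),"b",(w2b(s["position"])*1000).round(2),"z",(s["position"][2]*1000).round(2),"yaw",yaw(s).round(2),"Fb",np.round([np.cos(a)*F[0]+np.sin(a)*F[1],-np.sin(a)*F[0]+np.cos(a)*F[1],F[2]],1),s["opening"].round(4), "tq",s["ft_torque"].round(2))
                                                                                                                                                                                                                    ^^^^^^^^^^^^^^^^^^
AttributeError: 'float' object has no attribute 'round'
```

```bash
sed -i 's/s\["opening"\].round(4)/round(s["opening"],4)/' st.py; python3 st.py
```

```text
8.65 b [35.62 -4.54] z 31.63 yaw 12.09 Fb [-4.6 -0.5  6.8] 0.0154 tq [-0.22  0.7  -0.02]
```

Emit:
apply_moves(moves=[[[-0.3, 1, 0, 0, 0, 0, 0], [-0.3, 2, 0, 0, 0, 0, 0], [-0.3, 2, 0, 0, 0, 0, 0]]])

```text
time: 9.02
position: [0.5731, -0.0507, 0.0316]
tcp_rot: [1.051, 1.303, -1.054]
contact_force: [-7.8, -1.7, 7.4]
opening: 0.0153
```

```bash
python3 st.py
```

```text
9.03 b [36.82 -4.42] z 31.63 yaw 12.11 Fb [-8.  -0.   7.4] 0.0153 tq [-0.39  1.23 -0.  ]
```

Emit:
apply_moves(moves=[[[-0.2, 1, 0, 0, 0, 0, 0], [-0.2, 2, 0, 0, 0, 0, 0], [-0.2, 2, 0, 0, 0, 0, 0]]])

```text
time: 9.4
position: [0.5733, -0.0507, 0.0317]
tcp_rot: [1.049, 1.306, -1.057]
contact_force: [-14.0, -4.5, 13.3]
opening: 0.0155
```

```bash
python3 st.py
```

```text
9.4 b [37.03 -4.46] z 31.75 yaw 12.12 Fb [-14.6  -1.5  13.3] 0.0155 tq [-0.75  2.34  0.07]
```

Emit:
apply_moves(moves=[[[-0.3, -1.5, 0, 0, 0, 0, 0], [-0.3, -1.5, -1.5, 0, 0, 0, 0], [-0.3, -1.5, -3, 0, 0, 0, 0], [-0.3, -1.5, -4, 0, 0, 0, 0], [-0.3, -1.5, -5, 0, 0, 0, 0], [-0.3, -1.5, -5, 0, 0, 0, 0]]])

```text
time: 10.15
position: [0.5725, -0.0473, 0.0317]
tcp_rot: [1.049, 1.302, -1.055]
contact_force: [-5.8, -8.3, 3.8]
opening: 0.0154
```

```bash
python3 st.py
```

```text
10.15 b [36.95 -0.95] z 31.68 yaw 12.1 Fb [-7.4 -6.9  3.8] 0.0154 tq [-1.28  1.04  0.02]
```

Emit:
apply_moves(moves=[[[0, 0, -1, 0, 0, 0, 0], [0, 0, -2, 0, 0, 0, 0], [0, 0, -2, 0, 0, 0, 0]]])

```text
time: 10.52
position: [0.5721, -0.0453, 0.0317]
tcp_rot: [1.049, 1.302, -1.055]
contact_force: [-6.4, -9.6, 3.2]
opening: 0.0151
```

```bash
python3 st.py
```

```text
10.53 b [36.99  1.05] z 31.69 yaw 12.1 Fb [-8.3 -8.   3.2] 0.0151 tq [-1.29  1.04  0.04]
```

Emit:
apply_moves(moves=[[[0, 0, -1, 0, 0, 0, 0], [0, 0, -2, 0, 0, 0, 0], [0, 0, -2, 0, 0, 0, 0]]])

```text
time: 10.9
position: [0.572, -0.0444, 0.0317]
tcp_rot: [1.048, 1.3, -1.056]
contact_force: [-5.1, -13.1, 1.6]
opening: 0.0152
```

```bash
python3 st.py
```

```text
10.9 b [37.01  1.95] z 31.72 yaw 12.1 Fb [ -7.7 -11.8   1.6] 0.0152 tq [-1.87  0.91  0.1 ]
```

Emit:
apply_moves(moves=[[[0, 0, -1, 0, 0, 0, 0], [0, 0, -1.5, 0, 0, 0, 0], [0, 0, -1.5, 0, 0, 0, 0]]])

```text
time: 11.28
position: [0.572, -0.0443, 0.0318]
tcp_rot: [1.047, 1.298, -1.056]
contact_force: [-3.4, -18.1, -0.2]
opening: 0.0152
```

```bash
python3 st.py;python3 -c "
from h import *
shot('w6')"
```

```text
11.28 b [37.03  2.08] z 31.84 yaw 12.1 Fb [ -7.1 -17.   -0.2] 0.0152 tq [-2.59  0.86  0.12]
```

View pics/w6.png

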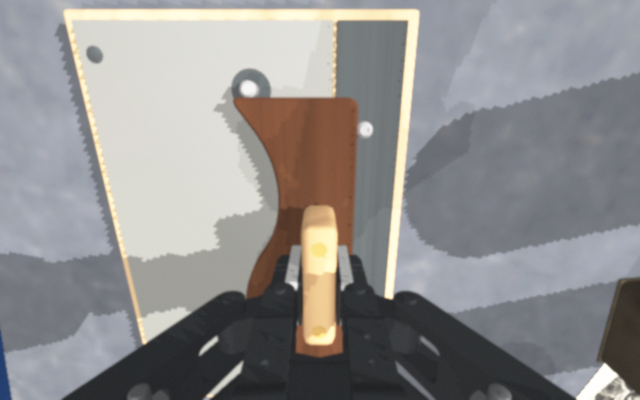

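Emit:
apply_moves(moves=[[[0, -0.5, 1.5, 0, 0, 0, 0], [0, -0.8, 3, 0, 0, 0, 0], [0, -0.8, 3, 0, 0, 0, 0]]])

```text
time: 11.7
position: [0.5719, -0.0445, 0.0317]
tcp_rot: [1.051, 1.301, -1.054]
contact_force: [-2.2, -6.1, 0.9]
opening: 0.0152
```

```bash
python3 st.py
```

```text
11.7 b [36.9   1.89] z 31.69 yaw 12.08 Fb [-3.4 -5.5  0.9] 0.0152 tq [-1.05  0.6   0.06]
```

Emit:
apply_moves(moves=[[[0, 0, 0, 0, 0, 0, 30], [0, 0, 0, 0, 0, 0, 45], [0, 0, 0, 0, 0, 0, 45], [-30, 0, 0, 0, 0, 0, 45], [-70, 0, 0, 0, 0, 0, 45], [-120, 0, 0, 0, 0, 0, 45], [-150, 0, 0, 0, 0, 0, 45], [-150, 0, 0, 0, 0, 0, 45]]])

```text
time: 12.7
position: [0.5744, -0.0432, 0.1854]
tcp_rot: [1.054, 1.296, -1.048]
contact_force: [-0.9, -1.2, -0.1]
opening: 0.0448
```

```bash
python3 st.py;python3 -c "
from h import *
s=state()
shot('w7')
print(rel(s,[0.46,0.07,0.25],102.1))"
```

```text
12.7 b [39.61  2.64] z 185.42 yaw 12.11 Fb [-1.1 -1.  -0.1] 0.0448 tq [ 0.05 -0.01  0.01]
(array([ -65.5,  -87.7, -134.5]), array([-1.5706,  0.007 , -0.0029]))
```

View pics/w7.png

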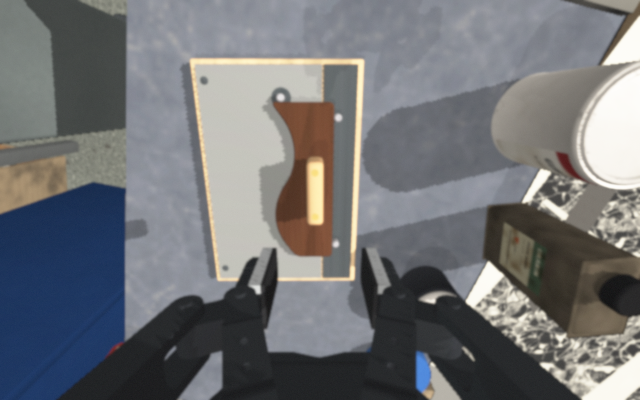

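The template sits against both back pins (338,117), (335,243) and the side pin (280,97). I'll measure how well it is registered.

```bash
cat > m7.py <<'E'
from h import *
import sys
s,f=load(sys.argv[1]); P=pts(f,s); X,Y,Z=P[...,0],P[...,1],P[...,2]
def rect(m,z,name):
    m=m.astype(np.uint8); n,l,st,_=cv2.connectedComponentsWithStats(m); k=1+np.argmax(st[1:,4]); m=(l==k)
    c=max(cv2.findContours(m.astype(np.uint8),0,cv2.CHAIN_APPROX_NONE)[0],key=len)[:,0]
    W=np.array([onz(f,u,v,z,s)[:2] for u,v in c]); r=cv2.minAreaRect((W*1000).astype(np.float32)); print(name,m.sum(),np.round(r[0],1),np.round(r[1],1),round(r[2],2),"z",np.nanmedian(Z[m]).round(4),"b",(w2b(np.array(r[0])/1000)*1000).round(1)); return W
reg=(np.hypot(X-BC[0],Y-BC[1])<.18)
rect(reg&(Z>.009)&(Z<.1),.016,"board")
t=np.abs(X-.565)<.2
rect(reg&(Z>.0215)&(Z<.1),.026,"tmpl")
rect(reg&(Z>.053)&(Z<.1),.060,"grip")
E
python3 m7.py w7
```

```text
board 33425 [536.8 -52. ] [168.  246.7] 12.07 z 0.0164 b [1.1 1.9]
tmpl 7615 [563.2 -43. ] [ 70.3 175.8] 12.12 z 0.0263 b [28.7  5.2]
grip 1011 [572.7 -43.9] [15.7 63.7] 12.4 z 0.0598 b [37.8  2.3]
```

The template is registered: relative to the board it is at (36.7, 0.4) mm and 0.3°. Now a close view of the rest and tracer.

```bash
cat >> h.py <<'E'
BC=np.array([.5362,-.0541]); BC=b2w(0,.0019)[:2]
E
python3 -c "
from h import *
s=state();print(BC)
print(rel(s,[0.475,0.245,0.24],82))"
```

```text
[ 0.53580172 -0.05224221]
(array([ -57.4,  -35.2, -302. ]), array([-1.2199,  0.0025, -0.0017]))
```

Emit:
apply_moves(moves=[[[-20, -5, -30, -0.12, 0, 0, 60], [-40, -10, -70, -0.25, 0, 0, 70], [-57, -15, -110, -0.4, 0, 0, 70], [-57, -20, -150, -0.55, 0, 0, 70], [-57, -25, -190, -0.7, 0, 0, 70], [-57, -30, -230, -0.85, 0, 0, 70], [-57, -35, -265, -1.0, 0, 0, 70], [-57, -35, -290, -1.12, 0, 0, 70], [-57, -35, -302, -1.22, 0, 0, 70], [-57, -35, -302, -1.22, 0, 0, 70], [-57, -35, -302, -1.22, 0, 0, 70]]])

```text
time: 14.12
position: [0.4742, 0.2444, 0.2376]
tcp_rot: [0.111, 1.57, -0.112]
contact_force: [0.3, 0.3, -1.3]
opening: 0.0701
```

```bash
python3 -c "
from h import *
s,f=shot('w8'); print(s['time'],s['position'],yaw(s))
"
```

```text
14.125 [0.47424074 0.24438179 0.23760036] 81.87455332390654
```

View pics/w8.png

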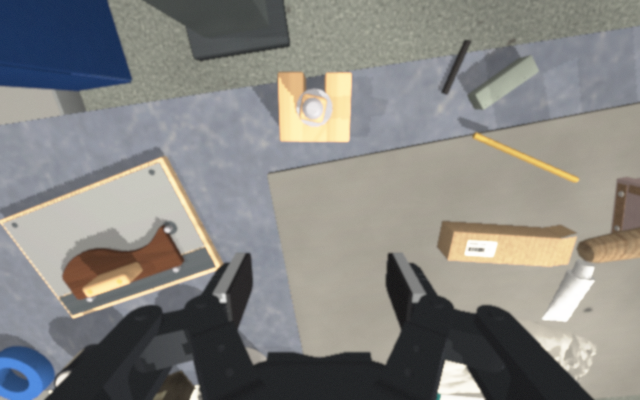

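```bash
python3 - <<'E'
from h import *
s,f=load("w8"); P=pts(f,s); X,Y,Z=P[...,0],P[...,1],P[...,2]
reg=(np.hypot(X-.42,Y-.25)<.08)
def rect(m,z,name):
    m=m.astype(np.uint8); n,l,st,_=cv2.connectedComponentsWithStats(m); k=1+np.argmax(st[1:,4]); m=(l==k)
    c=max(cv2.findContours(m.astype(np.uint8),0,cv2.CHAIN_APPROX_NONE)[0],key=len)[:,0]
    W=np.array([onz(f,u,v,z,s)[:2] for u,v in c]); r=cv2.minAreaRect((W*1000).astype(np.float32)); print(name,m.sum(),np.round(r[0],1),np.round(r[1],1),round(r[2],2),"z",np.nanmedian(Z[m]).round(4))
rect(reg&(Z>.045)&(Z<.2),.056,"rest")
rect(reg&(Z>.045)&(Z<.07),.056,"rest")
rect(reg&(Z>.125)&(Z<.2),.138,"handle top")
print(sorted(Z[reg&(Z>.1)].round(3))[-5:])
o=cv2.resize(f["color"][60:155,260:370,::-1],None,fx=6,fy=6,interpolation=cv2.INTER_CUBIC); cv2.imwrite("pics/w8c.png",o)
E
```

```text
rest 4591 [397.1 250.3] [75.6 69.2] 81.58 z 0.0565
rest 3953 [397.1 250.3] [75.6 69.2] 81.58 z 0.0563
handle top 638 [397.1 250.4] [19.7 19.7] 69.15 z 0.1395
[np.float64(0.334), np.float64(0.334), np.float64(0.334), np.float64(0.334), np.float64(0.334)]
```

View pics/w8c.png

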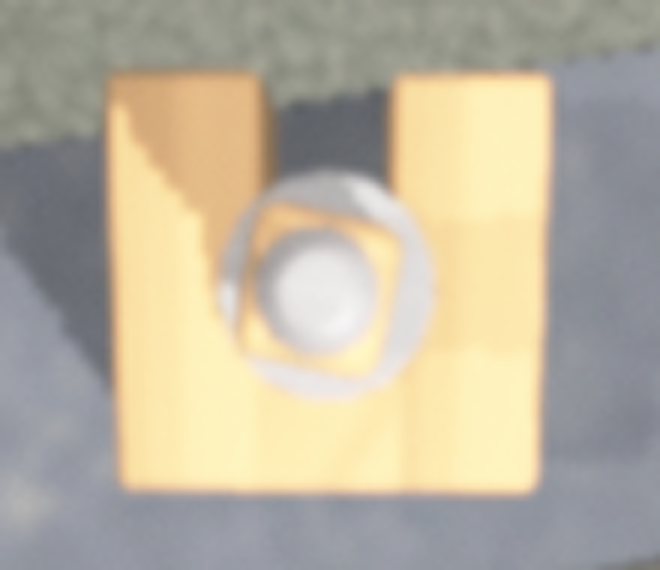

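The rest is at (0.397, 0.250), yaw -8.4°, with a top of 75.6 x 69.2 mm as specified. The tracer is upright at its centre with its flats at yaw 69°/-21°. I'll grasp with the jaws at yaw 69.

```bash
python3 -c "
from h import *
s=state()
print(rel(s,[0.397,0.250,0.18],69.15))"
```

```text
(array([ 58.1,  -5.2, -77.4]), array([ 0.222 , -0.0012,  0.001 ]))
```

Emit:
apply_moves(moves=[[[10, -2, -25, 0.08, 0, 0, 70], [25, -5, -55, 0.16, 0, 0, 70], [45, -5, -77, 0.222, 0, 0, 70], [58, -5, -77, 0.222, 0, 0, 70], [58, -5, -77, 0.222, 0, 0, 70], [58, -5, -77, 0.222, 0, 0, 70]]])

```text
time: 14.92
position: [0.399, 0.2506, 0.1816]
tcp_rot: [0.285, 1.551, -0.284]
contact_force: [-0.2, 0.2, 0.0]
opening: 0.07
```

```bash
python3 -c "
from h import *
s,f=shot('w9'); print(s['time'],s['position'],yaw(s))
print(rel(s,[0.397,0.250,0.08],69.15))
"
```

```text
14.925 [0.39899066 0.25062862 0.18163065] 69.24304616996787
(array([101.6,  -1.4,  -1.7]), array([ 0.0016,  0.001 , -0.0007]))
```

View pics/w9.png

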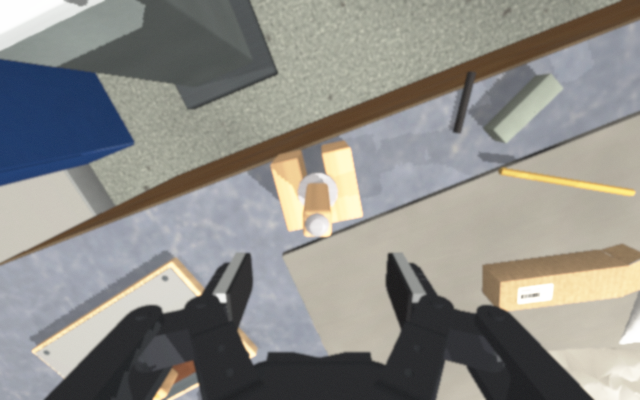

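The handle is at (317,215), square to the jaws and centred, so I'm lowering now.

Emit:
apply_moves(moves=[[[30, -1, -2, 0, 0, 0, 70], [65, -1, -2, 0, 0, 0, 60], [92, -1, -2, 0, 0, 0, 50], [101, -1, -2, 0, 0, 0, 50], [101, -1, -2, 0, 0, 0, 50], [101, -1, -2, 0, 0, 0, 50]]])

```text
time: 15.72
position: [0.3967, 0.2509, 0.0813]
tcp_rot: [0.285, 1.55, -0.283]
contact_force: [-0.4, -0.2, -1.0]
opening: 0.0501
```

Emit:
apply_moves(moves=[[[0, 0, 0, 0, 0, 0, 0], [0, 0, 0, 0, 0, 0, 0], [0, 0, 0, 0, 0, 0, 0], [0, 0, 0, 0, 0, 0, 0], [0, 0, 0, 0, 0, 0, 0]]], grip_force=90)

```text
time: 16.35
position: [0.3962, 0.2508, 0.0809]
tcp_rot: [0.284, 1.551, -0.283]
contact_force: [-1.2, -0.3, 5.8]
opening: 0.0191
```

```bash
python3 -c "
from h import *
s,f=shot('w10'); print(s['time'],s['position'],yaw(s),s['opening'],s['contact_force'])
"
```

```text
16.35 [0.39620691 0.25081666 0.08092912] 69.27441589802257 0.01910508109525587 [-1.22056579 -0.27150897  5.78248016]
```

View pics/w10.png

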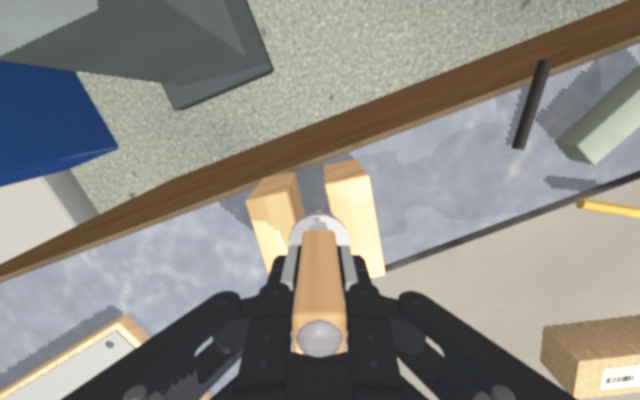

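Held squarely with an opening of 19.1 mm. Next I lift and move above the approach point, 20 mm in front of the edge at the bulging end.

```bash
python3 -c "
from h import *
s=state()
p=b2w(-.025,-.066,.185); print(p,w2b(p),rel(s,p,102.1))"
```

```text
[ 0.52519197 -0.12201637  0.185     ] [-0.025 -0.066] (array([-104.1, -303. ,  252.7]), array([-0.5729,  0.0016, -0.0008]))
```

Emit:
apply_moves(moves=[[[-30, 0, 0, 0, 0, 0, 0], [-70, 0, 0, 0, 0, 0, 0], [-104, 0, 0, 0, 0, 0, 0], [-104, -35, 30, -0.07, 0, 0, 0], [-104, -75, 63, -0.14, 0, 0, 0], [-104, -115, 96, -0.21, 0, 0, 0], [-104, -155, 129, -0.29, 0, 0, 0], [-104, -195, 163, -0.37, 0, 0, 0], [-104, -235, 196, -0.45, 0, 0, 0], [-104, -270, 225, -0.52, 0, 0, 0], [-104, -303, 253, -0.573, 0, 0, 0], [-104, -303, 253, -0.573, 0, 0, 0], [-104, -303, 253, -0.573, 0, 0, 0]]])

```text
time: 18.02
position: [0.5242, -0.1219, 0.1832]
tcp_rot: [-0.164, 1.566, 0.166]
contact_force: [0.7, 0.6, -1.4]
opening: 0.0189
```

```bash
python3 st.py; python3 -c "
from h import *
s,f=shot('w11')
s,f=shot('sc11','scene')
s,f=shot('sd11','side')
cv2.imwrite('pics/sd11c.png',cv2.resize(f['color'][150:300,260:460,::-1],None,fx=4,fy=4,interpolation=cv2.INTER_CUBIC))
"
```

```text
18.02 b [-25.95 -65.7 ] z 183.19 yaw 102.05 Fb [ 0.8  0.5 -1.4] 0.0189 tq [ 0.06  0.03 -0.  ]
```

View pics/w11.png

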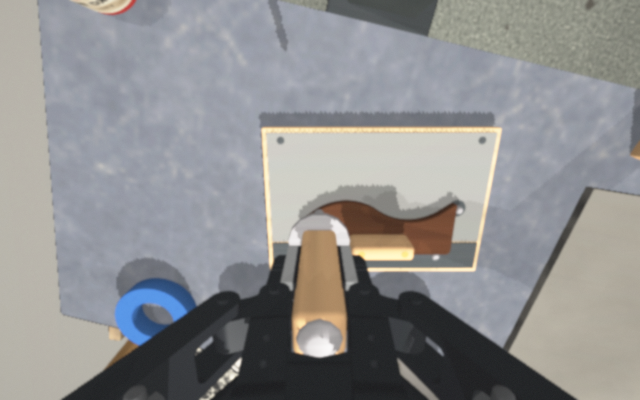

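View pics/sd11c.png

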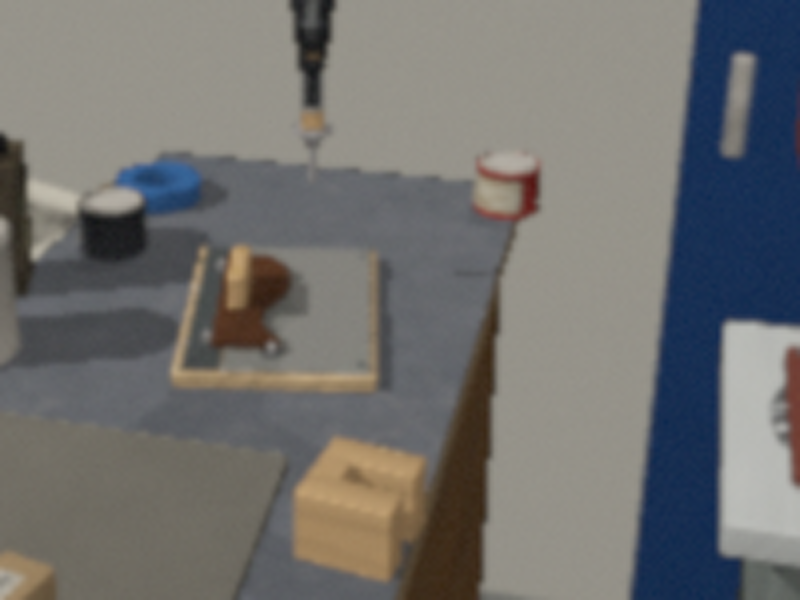

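The tracer hangs upright beyond the bulge in the side view and the template is still home. Lowering now.

Emit:
apply_moves(moves=[[[30, 0, 0, 0, 0, 0, 0], [60, 0, 0, 0, 0, 0, 0], [80, 0, 0, 0, 0, 0, 0], [86, 0, 0, 0, 0, 0, 0], [86, 0, 0, 0, 0, 0, 0], [86, 0, 0, 0, 0, 0, 0]]])

```text
time: 18.92
position: [0.5257, -0.1225, 0.0992]
tcp_rot: [-0.167, 1.563, 0.165]
contact_force: [0.7, -0.3, -1.3]
opening: 0.0189
```

```bash
python3 st.py; python3 -c "
from h import *
s,f=shot('w12')
s,f=shot('sd12','side')
cv2.imwrite('pics/sd12c.png',cv2.resize(f['color'][180:260,290:370,::-1],None,fx=7,fy=7,interpolation=cv2.INTER_CUBIC))
"
```

```text
18.93 b [-24.57 -66.61] z 99.17 yaw 102.12 Fb [ 0.6 -0.4 -1.3] 0.0189 tq [ 0.01  0.07 -0.02]
```

View pics/w12.png

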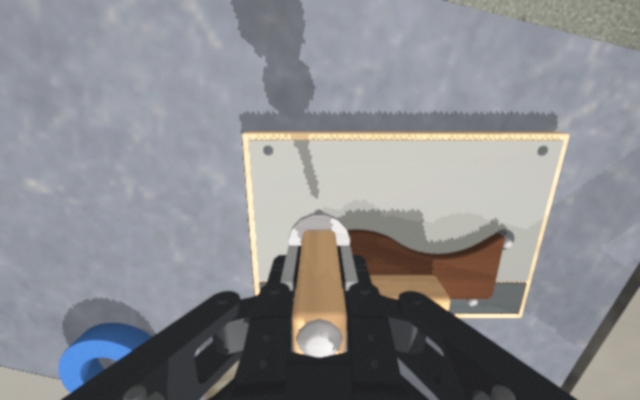

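View pics/sd12c.png

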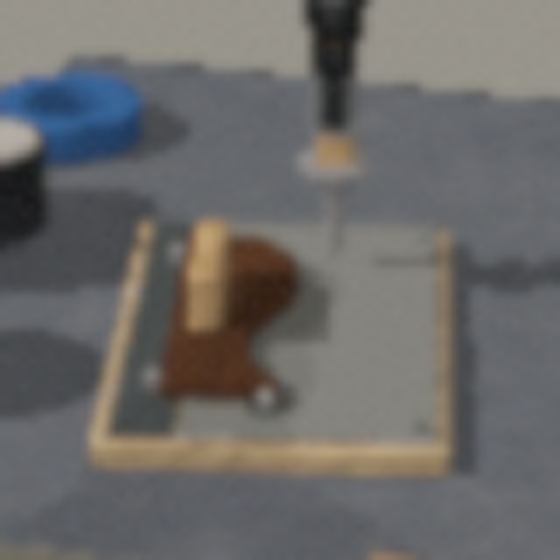

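Emit:
apply_moves(moves=[[[3, 0, 0, 0, 0, 0, 0], [6, 0, 0, 0, 0, 0, 0], [6, 0, 0, 0, 0, 0, 0], [6, 0, 0, 0, 0, 0, 0]]])

```text
time: 19.52
position: [0.5248, -0.1224, 0.0918]
tcp_rot: [-0.166, 1.565, 0.166]
contact_force: [-0.2, 0.2, -1.4]
opening: 0.019
```

```bash
python3 st.py
```

```text
19.52 b [-25.47 -66.33] z 91.82 yaw 102.1 Fb [-0.2  0.2 -1.4] 0.019 tq [ 0.01  0.   -0.01]
```

Emit:
apply_moves(moves=[[[2, 0, 0, 0, 0, 0, 0], [4, 0, 0, 0, 0, 0, 0], [4, 0, 0, 0, 0, 0, 0], [4, 0, 0, 0, 0, 0, 0]]])

```text
time: 20.02
position: [0.5251, -0.1225, 0.0881]
tcp_rot: [-0.166, 1.564, 0.166]
contact_force: [0.3, -0.2, 0.7]
opening: 0.0194
```

```bash
python3 st.py
```

```text
20.02 b [-25.24 -66.47] z 88.1 yaw 102.1 Fb [ 0.2 -0.2  0.7] 0.0194 tq [-0.05 -0.06 -0.  ]
```

Tip contact gives +2.1 N, which matches about 3 mm of spring travel. Now moving in to the edge.

Emit:
apply_moves(moves=[[[0, 0, 5, 0, 0, 0, 0], [0, 0, 10, 0, 0, 0, 0], [0, 0, 15, 0, 0, 0, 0], [0, 0, 19, 0, 0, 0, 0], [0, 0, 20, 0, 0, 0, 0], [0, 0, 20, 0, 0, 0, 0]]])

```text
time: 20.78
position: [0.5447, -0.1182, 0.0879]
tcp_rot: [-0.166, 1.564, 0.166]
contact_force: [0.6, 0.7, -0.1]
opening: 0.0189
```

```bash
python3 st.py
```

```text
20.77 b [ -5.1  -66.32] z 87.95 yaw 102.11 Fb [ 0.7  0.6 -0.1] 0.0189 tq [ 0.05 -0.04 -0.03]
```

Emit:
apply_moves(moves=[[[0, 0, 1, 0, 0, 0, 0], [0, 0, 1, 0, 0, 0, 0]]])

```text
time: 21.02
position: [0.5454, -0.118, 0.0879]
tcp_rot: [-0.166, 1.564, 0.166]
contact_force: [-1.1, -0.2, 0.5]
opening: 0.019
```

```bash
python3 st.py
```

```text
21.02 b [ -4.45 -66.34] z 87.92 yaw 102.1 Fb [-1.2  0.1  0.5] 0.019 tq [-0.06  0.15 -0.01]
```

Emit:
apply_moves(moves=[[[0, 0, 1, 0, 0, 0, 0], [0, 0, 1, 0, 0, 0, 0]]])

```text
time: 21.28
position: [0.5464, -0.1178, 0.0879]
tcp_rot: [-0.166, 1.564, 0.166]
contact_force: [-0.6, 0.3, 0.2]
opening: 0.0191
```

```bash
python3 st.py
```

```text
21.27 b [ -3.36 -66.36] z 87.91 yaw 102.1 Fb [-0.6  0.4  0.2] 0.0191 tq [-0.01  0.19 -0.06]
```

Emit:
apply_moves(moves=[[[0, 0, 1, 0, 0, 0, 0], [0, 0, 1, 0, 0, 0, 0], [0, 0, 1, 0, 0, 0, 0]]])

```text
time: 21.65
position: [0.5469, -0.1177, 0.0877]
tcp_rot: [-0.166, 1.565, 0.166]
contact_force: [-2.5, -0.7, 0.2]
opening: 0.0189
```

```bash
python3 st.py;  python3 -c "
from h import *
s,f=shot('w13')
cv2.imwrite('pics/w13c.png',cv2.resize(f['color'][100:320,220:560,::-1],None,fx=2.3,fy=2.3,interpolation=cv2.INTER_CUBIC))
s,f=shot('sd13','side')
cv2.imwrite('pics/sd13c.png',cv2.resize(f['color'][180:260,290:370,::-1],None,fx=7,fy=7,interpolation=cv2.INTER_CUBIC))
"
```

```text
21.65 b [ -2.84 -66.32] z 87.67 yaw 102.1 Fb [-2.6 -0.2  0.2] 0.0189 tq [-0.29  0.72  0.07]
```

View pics/w13c.png

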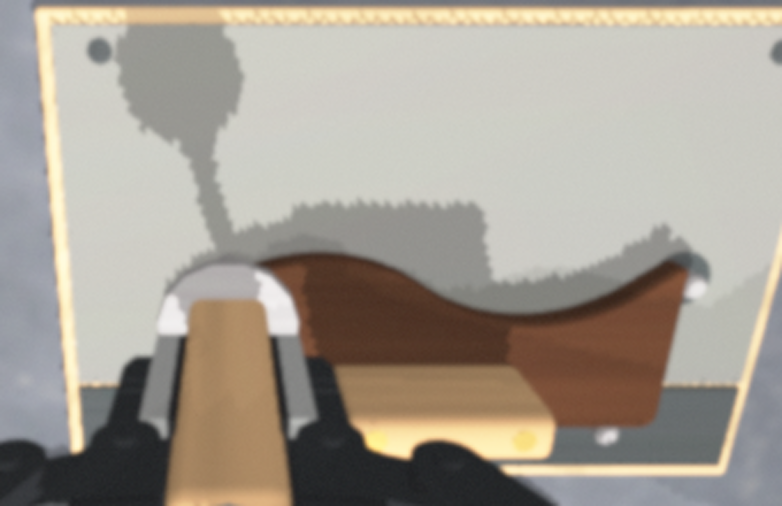

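View pics/sd13c.png

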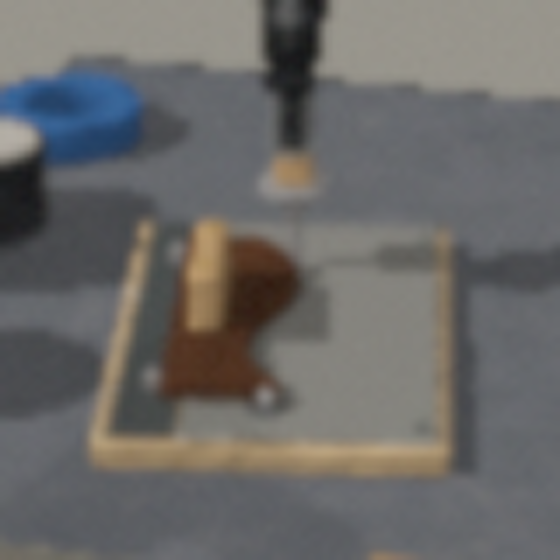

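The wrist moment ramped as the measured tip x passed -3.4 mm (predicted -3.3), so the tip is on the edge at about 2.6 N. I'll compute waypoints for a path 1.2 mm inside the free offset curve.

```bash
python3 - <<'E'
import numpy as np
d=1.2; x0,y0=-39.2,-66.4
for y in list(range(-64,68,3))+[67,69]:
    if y<2: x=15.7-np.sqrt((64-d)**2-(y+35)**2)
    else: x=-81.7+np.sqrt((56+d)**2-(y-35)**2)
    print(y,"ty",round(y-y0,1),"tz",round(x-x0,1))
E
```

```text
-64 ty 2.4 tz -0.8
-61 ty 5.4 tz -2.3
-58 ty 8.4 tz -3.5
-55 ty 11.4 tz -4.6
-52 ty 14.4 tz -5.6
-49 ty 17.4 tz -6.3
-46 ty 20.4 tz -6.9
-43 ty 23.4 tz -7.4
-40 ty 26.4 tz -7.7
-37 ty 29.4 tz -7.9
-34 ty 32.4 tz -7.9
-31 ty 35.4 tz -7.8
-28 ty 38.4 tz -7.5
-25 ty 41.4 tz -7.1
-22 ty 44.4 tz -6.5
-19 ty 47.4 tz -5.8
-16 ty 50.4 tz -5.0
-13 ty 53.4 tz -3.9
-10 ty 56.4 tz -2.7
-7 ty 59.4 tz -1.3
-4 ty 62.4 tz 0.3
-1 ty 65.4 tz 2.1
2 ty 68.4 tz 4.2
5 ty 71.4 tz 6.2
8 ty 74.4 tz 7.9
11 ty 77.4 tz 9.4
14 ty 80.4 tz 10.7
17 ty 83.4 tz 11.8
20 ty 86.4 tz 12.7
23 ty 89.4 tz 13.4
26 ty 92.4 tz 14.0
29 ty 95.4 tz 14.4
32 ty 98.4 tz 14.6
35 ty 101.4 tz 14.7
38 ty 104.4 tz 14.6
41 ty 107.4 tz 14.4
44 ty 110.4 tz 14.0
47 ty 113.4 tz 13.4
50 ty 116.4 tz 12.7
53 ty 119.4 tz 11.8
56 ty 122.4 tz 10.7
59 ty 125.4 tz 9.4
62 ty 128.4 tz 7.9
65 ty 131.4 tz 6.2
67 ty 133.4 tz 4.9
69 ty 135.4 tz 3.5
```

Emit:
apply_moves(moves=[[[0, 2.4, -0.8, 0, 0, 0, 0], [0, 5.4, -2.3, 0, 0, 0, 0], [0, 8.4, -3.5, 0, 0, 0, 0], [0, 11.4, -4.6, 0, 0, 0, 0], [0, 14.4, -5.6, 0, 0, 0, 0], [0, 17.4, -6.3, 0, 0, 0, 0]]])

```text
time: 22.5
position: [0.5377, -0.1031, 0.0883]
tcp_rot: [-0.168, 1.564, 0.164]
contact_force: [-2.7, -5.5, 0.9]
opening: 0.0189
```

```bash
cat >> st.py <<'E'
p=w2b(s["position"])*1000-[37,0]
print("tmpl frame",p.round(2), "r-64",(np.hypot(p[0]-15.7,p[1]+35)-64).round(2) if p[1]<2 else (56-np.hypot(p[0]+81.7,p[1]-35)).round(2), "tq b(about x,y):",np.round([np.cos(a)*s["ft_torque"][0]+np.sin(a)*s["ft_torque"][1],-np.sin(a)*s["ft_torque"][0]+np.cos(a)*s["ft_torque"][1]],2))
E
python3 st.py
```

```text
22.5 b [ -8.77 -50.14] z 88.28 yaw 102.1 Fb [-3.8 -4.8  0.9] 0.0189 tq [-1.17  0.7   0.02]
tmpl frame [-45.77 -50.14] r-64 -0.69 tq b(about x,y): [-0.99  0.93]
```

Emit:
apply_moves(moves=[[[0, 3, -0.8, 0, 0, 0, 0], [0, 6, -1.3, 0, 0, 0, 0], [0, 9, -1.6, 0, 0, 0, 0], [0, 12, -1.8, 0, 0, 0, 0], [0, 15, -1.8, 0, 0, 0, 0], [0, 18, -1.7, 0, 0, 0, 0], [0, 21, -1.4, 0, 0, 0, 0]]])

```text
time: 23.38
position: [0.5317, -0.0813, 0.0879]
tcp_rot: [-0.166, 1.565, 0.166]
contact_force: [-3.1, -3.2, 0.3]
opening: 0.019
```

```bash
python3 st.py
```

```text
23.38 b [-10.14 -27.59] z 87.87 yaw 102.1 Fb [-3.7 -2.5  0.3] 0.019 tq [-0.76  0.7   0.03]
tmpl frame [-47.14 -27.59] r-64 -0.73 tq b(about x,y): [-0.6   0.84]
```

Emit:
apply_moves(moves=[[[0, 3, 0.4, 0, 0, 0, 0], [0, 6, 1.0, 0, 0, 0, 0], [0, 9, 1.7, 0, 0, 0, 0], [0, 12, 2.5, 0, 0, 0, 0], [0, 15, 3.6, 0, 0, 0, 0], [0, 18, 4.8, 0, 0, 0, 0]]])

```text
time: 24.12
position: [0.5327, -0.0627, 0.0879]
tcp_rot: [-0.166, 1.565, 0.166]
contact_force: [-2.7, -1.3, 1.5]
opening: 0.0188
```

```bash
python3 st.py
```

```text
24.12 b [-5.25 -9.58] z 87.85 yaw 102.1 Fb [-2.9 -0.7  1.5] 0.0188 tq [-0.47  0.65 -0.02]
tmpl frame [-42.25  -9.58] r-64 -0.72 tq b(about x,y): [-0.32  0.73]
```

Emit:
apply_moves(moves=[[[0, 3, 1.4, 0, 0, 0, 0], [0, 6, 3.0, 0, 0, 0, 0], [0, 9, 4.8, 0, 0, 0, 0], [0, 12, 6.9, 0, 0, 0, 0], [0, 15, 8.9, 0, 0, 0, 0], [0, 18, 10.6, 0, 0, 0, 0]]])

```text
time: 24.88
position: [0.5393, -0.043, 0.0879]
tcp_rot: [-0.166, 1.565, 0.166]
contact_force: [-4.1, -2.0, 0.0]
opening: 0.0186
```

```bash
python3 st.py
```

```text
24.88 b [5.34 8.28] z 87.85 yaw 102.1 Fb [-4.4 -1.1  0. ] 0.0186 tq [-0.46  0.84 -0.03]
tmpl frame [-31.66   8.28] r-64 -0.73 tq b(about x,y): [-0.27  0.92]
```

Emit:
apply_moves(moves=[[[0, 3, 1.5, 0, 0, 0, 0], [0, 6, 2.8, 0, 0, 0, 0], [0, 9, 3.9, 0, 0, 0, 0], [0, 12, 4.8, 0, 0, 0, 0], [0, 15, 5.5, 0, 0, 0, 0], [0, 18, 6.1, 0, 0, 0, 0]]])

```text
time: 25.62
position: [0.5414, -0.0243, 0.0879]
tcp_rot: [-0.166, 1.565, 0.166]
contact_force: [-4.7, -4.4, 0.5]
opening: 0.019
```

```bash
python3 st.py
```

```text
25.62 b [11.35 26.12] z 87.89 yaw 102.1 Fb [-5.6 -3.3  0.5] 0.019 tq [-0.8   1.01 -0.04]
tmpl frame [-25.65  26.12] r-64 -0.75 tq b(about x,y): [-0.57  1.16]
```

Emit:
apply_moves(moves=[[[0, 3, 0.2, 0, 0, 0, 0], [0, 6, 0.4, 0, 0, 0, 0], [0, 9, 0.5, 0, 0, 0, 0], [0, 12, 0.4, 0, 0, 0, 0], [0, 15, 0.2, 0, 0, 0, 0], [0, 18, -0.2, 0, 0, 0, 0]]])

```text
time: 26.38
position: [0.5376, -0.0071, 0.088]
tcp_rot: [-0.167, 1.564, 0.165]
contact_force: [-3.9, -4.4, 1.1]
opening: 0.019
```

```bash
python3 st.py
```

```text
26.38 b [11.25 43.7 ] z 88.01 yaw 102.1 Fb [-4.7 -3.5  1.1] 0.019 tq [-1.23  0.77 -0.04]
tmpl frame [-25.75  43.7 ] r-64 -0.62 tq b(about x,y): [-1.04  1.01]
```

Emit:
apply_moves(moves=[[[0, 3, -0.6, 0, 0, 0, 0], [0, 6, -1.3, 0, 0, 0, 0], [0, 9, -2.2, 0, 0, 0, 0], [0, 12, -3.3, 0, 0, 0, 0], [0, 15, -4.6, 0, 0, 0, 0], [0, 18, -6.1, 0, 0, 0, 0], [0, 21, -7.8, 0, 0, 0, 0], [0, 22, -8.4, 0, 0, 0, 0], [0, 23, -9, 0, 0, 0, 0]]])

```text
time: 27.5
position: [0.5247, 0.0126, 0.0884]
tcp_rot: [-0.168, 1.563, 0.164]
contact_force: [-2.9, -8.0, 0.0]
opening: 0.0188
```

```bash
python3 st.py; python3 -c "
from h import *
s,f=shot('w14')
cv2.imwrite('pics/w14c.png',cv2.resize(f['color'][100:320,120:460,::-1],None,fx=2.3,fy=2.3,interpolation=cv2.INTER_CUBIC))
s,f=shot('sd14','side')
cv2.imwrite('pics/sd14c.png',cv2.resize(f['color'][180:260,290:370,::-1],None,fx=7,fy=7,interpolation=cv2.INTER_CUBIC))"
```

```text
27.5 b [ 2.71 65.73] z 88.39 yaw 102.11 Fb [-4.5 -7.2  0. ] 0.0188 tq [-1.82  0.54 -0.02]
tmpl frame [-34.29  65.73] r-64 -0.5 tq b(about x,y): [-1.66  0.91]
```

View pics/w14c.png

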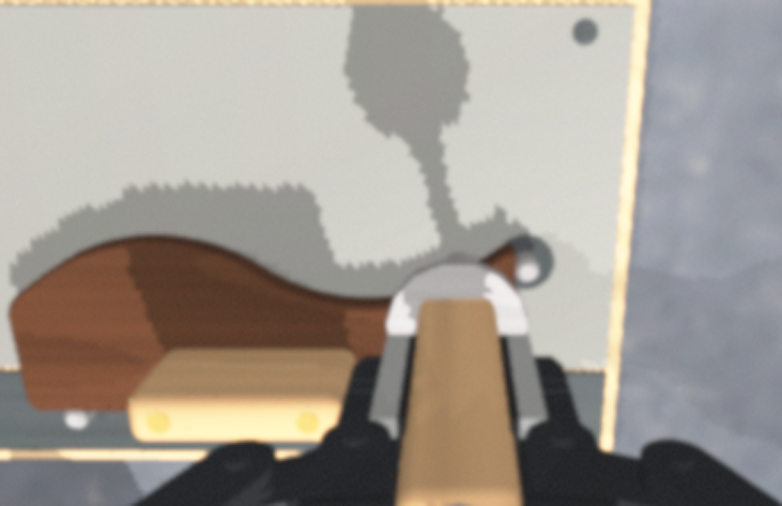

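View pics/sd14c.png

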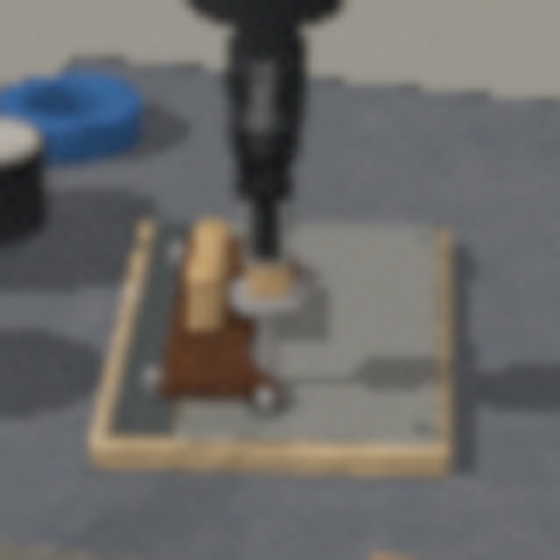

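The tip is at y = 65.7 mm in contact, and the template is still against its pins. Now I back off straight away from the edge and lift.

Emit:
apply_moves(moves=[[[0, 0, -4, 0, 0, 0, 0], [0, 0, -10, 0, 0, 0, 0], [0, 0, -20, 0, 0, 0, 0], [0, 0, -25, 0, 0, 0, 0], [-20, 0, -25, 0, 0, 0, 0], [-60, 0, -25, 0, 0, 0, 0], [-100, 0, -25, 0, 0, 0, 0], [-105, 0, -25, 0, 0, 0, 0], [-105, 0, -25, 0, 0, 0, 0]]])

```text
time: 28.72
position: [0.4987, 0.0087, 0.192]
tcp_rot: [-0.166, 1.565, 0.166]
contact_force: [-0.3, -0.3, -1.4]
opening: 0.0193
```

```bash
python3 st.py; python3 -c "
from h import *
s=state()
print(rel(s,[0.3965,0.2505,0.195],69.2))
shot('w15')"
```

```text
28.73 b [-23.49  67.32] z 192.02 yaw 102.1 Fb [-0.4 -0.3 -1.4] 0.0193 tq [ 0.02  0.03 -0.01]
tmpl frame [-60.49  67.32] r-64 17.35 tq b(about x,y): [0.03 0.03]
(array([ -2.8, 257.9, -49.3]), array([ 5.742e-01, -1.100e-03, -1.000e-04]))
```

View pics/w15.png

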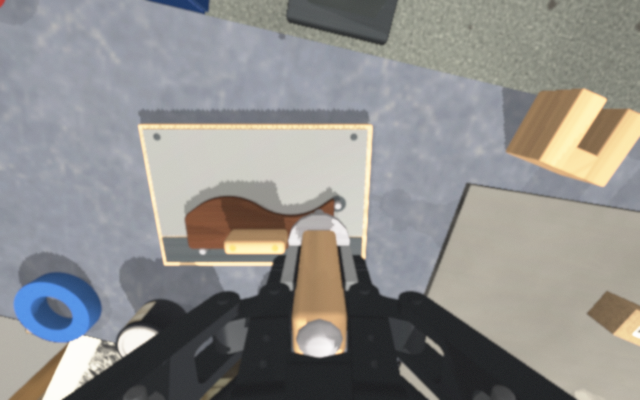

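Emit:
apply_moves(moves=[[[-3, 35, -7, 0.08, 0, 0, 0], [-3, 75, -14, 0.16, 0, 0, 0], [-3, 115, -22, 0.25, 0, 0, 0], [-3, 155, -30, 0.34, 0, 0, 0], [-3, 195, -37, 0.43, 0, 0, 0], [-3, 230, -44, 0.52, 0, 0, 0], [-3, 258, -49, 0.574, 0, 0, 0], [-3, 258, -49, 0.574, 0, 0, 0], [-3, 258, -49, 0.574, 0, 0, 0], [-3, 258, -49, 0.574, 0, 0, 0]]])

```text
time: 30.02
position: [0.3975, 0.2497, 0.1952]
tcp_rot: [0.285, 1.553, -0.286]
contact_force: [0.5, 0.2, -0.9]
opening: 0.0191
```

```bash
python3 -c "
from h import *
s=state(); print(s['time'],s['position'],yaw(s))
print(rel(s,[0.3962,0.2508,0.0815],69.25))
"
```

```text
30.025 [0.39746339 0.24965576 0.19522165] 69.17132897705243
(array([113.7,   0.7,  -1.5]), array([-0.0014, -0.0007,  0.001 ]))
```

Emit:
apply_moves(moves=[[[20, 0.5, -1.5, 0, 0, 0, 0], [45, 0.5, -1.5, 0, 0, 0, 0], [50, 0.5, -1.5, 0, 0, 0, 0], [50, 0.5, -1.5, 0, 0, 0, 0], [50, 0.5, -1.5, 0, 0, 0, 0]]])

```text
time: 30.65
position: [0.3971, 0.2517, 0.147]
tcp_rot: [0.286, 1.55, -0.284]
contact_force: [0.3, -0.2, -1.6]
opening: 0.0194
```

```bash
python3 -c "
from h import *
s,f=shot('w16'); print(s['time'],s['position'],yaw(s))
print(rel(s,[0.3962,0.2508,0.0815],69.25))
s,f=shot('sd16','side')
cv2.imwrite('pics/sd16c.png',cv2.resize(f['color'][200:310,300:400,::-1],None,fx=5.4,fy=5.4,interpolation=cv2.INTER_CUBIC))
"
```

```text
30.65 [0.39706472 0.25167753 0.14701766] 69.19712504204233
(array([65.5, -1.2, -0.6]), array([-0.0009,  0.0013, -0.0012]))
```

View pics/sd16c.png

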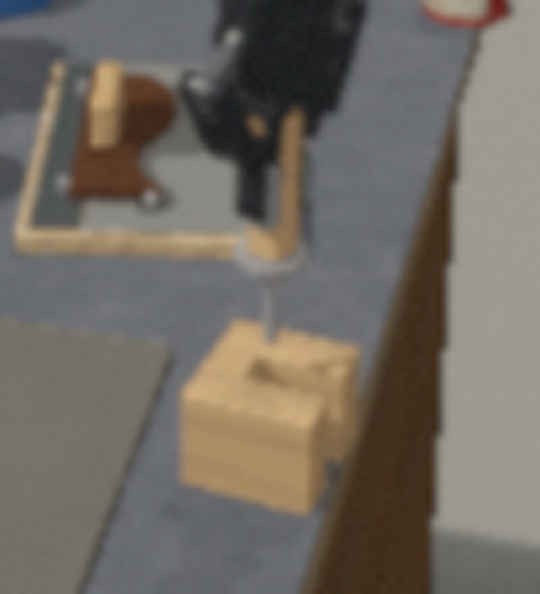

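View pics/w16.png

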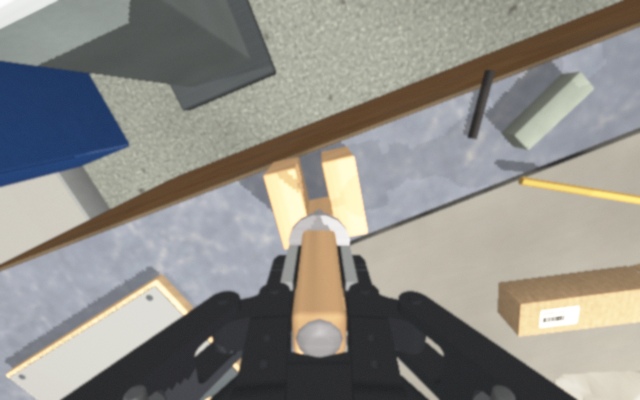

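The tip rod hangs over the slot with the same alignment as at the pick. Lowering with a 1 mm correction.

Emit:
apply_moves(moves=[[[8, -1, -0.5, 0, 0, 0, 0], [18, -1, -0.5, 0, 0, 0, 0], [28, -1, -0.5, 0, 0, 0, 0], [28, -1, -0.5, 0, 0, 0, 0], [28, -1, -0.5, 0, 0, 0, 0]]])

```text
time: 31.38
position: [0.3954, 0.2508, 0.1178]
tcp_rot: [0.285, 1.552, -0.285]
contact_force: [-0.1, -0.5, -2.1]
opening: 0.0191
```

```bash
python3 -c "
from h import *
s=state(); print(s['time'],s['position'],yaw(s),s['contact_force'],s['ft_torque'])
print(rel(s,[0.3962,0.2508,0.0815],69.25))
"
```

```text
31.375 [0.39539013 0.25080132 0.11781405] 69.21587235627328 [-0.14333504 -0.4983959  -2.14479869] [-0.00509409 -0.02900365  0.02309973]
(array([36.3,  0.3,  0.8]), array([-0.0006, -0.0002,  0.0002]))
```

Emit:
apply_moves(moves=[[[10, 0.2, 0.5, 0, 0, 0, 0], [20, 0.2, 0.5, 0, 0, 0, 0], [29, 0.2, 0.5, 0, 0, 0, 0], [32, 0.2, 0.5, 0, 0, 0, 0], [32, 0.2, 0.5, 0, 0, 0, 0]]])

```text
time: 32.0
position: [0.3957, 0.2507, 0.0856]
tcp_rot: [0.284, 1.553, -0.285]
contact_force: [-1.0, 0.2, -1.0]
opening: 0.0192
```

```bash
python3 -c "
from h import *
s=state(); print(s['time'],s['position'],yaw(s),s['contact_force'],s['ft_torque'])
"
```

```text
32.0 [0.39571061 0.25071037 0.08556383] 69.2122042813297 [-0.98468242  0.20495718 -1.03182819] [ 0.04529935  0.05061413 -0.05828107]
```

Free in the slot. Lowering the last few millimetres until the collar seats.

Emit:
apply_moves(moves=[[[1.5, 0, 0, 0, 0, 0, 0], [3, 0, 0, 0, 0, 0, 0], [4.5, 0, 0, 0, 0, 0, 0], [5, 0, 0, 0, 0, 0, 0], [5, 0, 0, 0, 0, 0, 0]]])

```text
time: 32.62
position: [0.396, 0.2508, 0.081]
tcp_rot: [0.285, 1.552, -0.285]
contact_force: [-1.3, -0.6, -0.7]
opening: 0.0192
```

```bash
python3 -c "
from h import *
s=state(); print(s['time'],s['position'],yaw(s),s['contact_force'],s['ft_torque'])
"
```

```text
32.625 [0.39597217 0.25080562 0.08100964] 69.21542098441995 [-1.31467344 -0.59416678 -0.72414851] [-0.05966104  0.0707299   0.00275291]
```

Emit:
apply_moves(moves=[[[0.7, 0, 0, 0, 0, 0, 0], [1.4, 0, 0, 0, 0, 0, 0], [1.4, 0, 0, 0, 0, 0, 0]]])

```text
time: 33.0
position: [0.396, 0.2508, 0.0809]
tcp_rot: [0.284, 1.552, -0.285]
contact_force: [-6.3, -3.1, 11.5]
opening: 0.0189
```

It is seated (+12 N). Easing off, releasing and rising.

Emit:
apply_moves(moves=[[[-1, 0, 0, 0, 0, 0, 0], [-1, 0, 0, 0, 0, 0, 0], [-1, 0, 0, 0, 0, 0, 30], [-1, 0, 0, 0, 0, 0, 55], [-1, 0, 0, 0, 0, 0, 60], [-1, 0, 0, 0, 0, 0, 60], [-20, 0, 0, 0, 0, 0, 60], [-50, 0, 0, 0, 0, 0, 60], [-90, 0, 0, 0, 0, 0, 60], [-130, 0, 0, 0, 0, 0, 60], [-160, 0, 40, 0, 0, 0, 60], [-160, 0, 80, 0, 0, 0, 60], [-160, 0, 80, 0, 0, 0, 60], [-160, 0, 80, 0, 0, 0, 60]]])

```text
time: 34.75
position: [0.47, 0.2223, 0.2388]
tcp_rot: [0.285, 1.554, -0.285]
contact_force: [0.2, -0.1, -0.1]
opening: 0.06
```

```bash
python3 st.py; python3 -c "
from h import *
s,f=shot('w17'); 
P=pts(f,s); X,Y,Z=P[...,0],P[...,1],P[...,2]
reg=(np.hypot(X-.397,Y-.25)<.08)
def rect(m,z,name):
    m=m.astype(np.uint8); n,l,st,_=cv2.connectedComponentsWithStats(m); k=1+np.argmax(st[1:,4]); m=(l==k)
    c=max(cv2.findContours(m.astype(np.uint8),0,cv2.CHAIN_APPROX_NONE)[0],key=len)[:,0]
    W=np.array([onz(f,u,v,z,s)[:2] for u,v in c]); r=cv2.minAreaRect((W*1000).astype(np.float32)); print(name,m.sum(),np.round(r[0],1),np.round(r[1],1),round(r[2],2),'z',np.nanmedian(Z[m]).round(4))
rect(reg&(Z>.045)&(Z<.07),.056,'rest')
rect(reg&(Z>.125)&(Z<.17),.138,'handle')
s2,f2=shot('sd17','side')
cv2.imwrite('pics/sd17c.png',cv2.resize(f2['color'][180:310,280:400,::-1],None,fx=4.5,fy=4.5,interpolation=cv2.INTER_CUBIC))
"; python3 m7.py w17
```

```text
34.75 b [ -6.76 282.25] z 238.76 yaw 69.19 Fb [ 0.2 -0.1 -0.1] 0.06 tq [ 0.02 -0.02  0.02]
tmpl frame [-43.76 282.25] r-64 -194.15 tq b(about x,y): [ 0.02 -0.03]
rest 3943 [397.1 250.2] [75.6 69.6] 81.52 z 0.0563
handle 631 [397.5 250.7] [19.2 18.8] 69.25 z 0.1396
board 13881 [525.9 -51.4] [148.  251.6] 12.1 z 0.0164 b [-9.5  2.9]
tmpl 2651 [559.8 -42.5] [ 61.9 179.2] 10.65 z 0.0262 b [25.5  4.5]
grip 1 [567.   -8.2] [0. 0.] 0.0 z 0.0533 b [39.7 36.5]
```

View pics/w17.png

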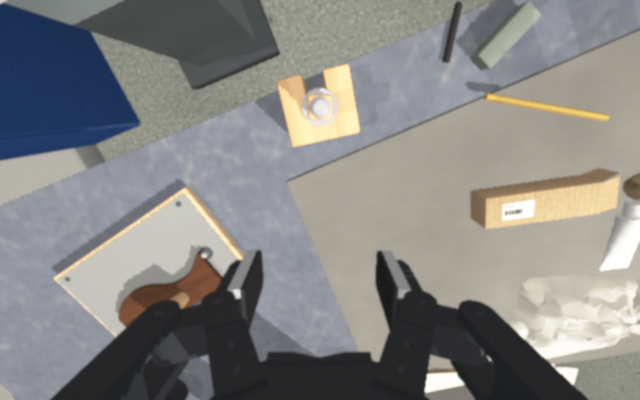

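View pics/sd17c.png

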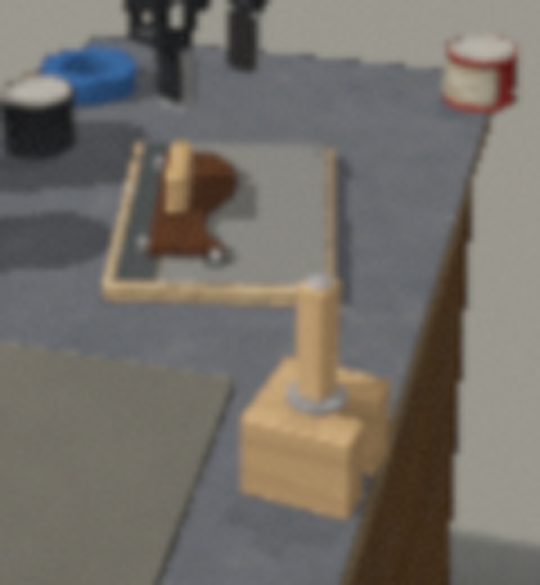

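The tracer stands upright, 0.5 mm from the rest's centre. I'll take one last clear view of the template before handing in.

```bash
python3 -c "
from h import *
s=state(); print(rel(s,[0.5744,-0.0432,0.24],102))"
```

```text
(array([  -1.1, -211.5,  192.1]), array([-5.716e-01, -1.300e-03,  3.000e-04]))
```

Emit:
apply_moves(moves=[[[-10, -40, 36, -0.1, 0, 0, 60], [-10, -80, 72, -0.2, 0, 0, 60], [-10, -120, 108, -0.3, 0, 0, 60], [-10, -160, 144, -0.4, 0, 0, 60], [-10, -190, 172, -0.5, 0, 0, 60], [-10, -211, 192, -0.572, 0, 0, 60], [-10, -211, 192, -0.572, 0, 0, 60], [-10, -211, 192, -0.572, 0, 0, 60], [-10, -211, 192, -0.572, 0, 0, 60]]])

```text
time: 35.98
position: [0.5749, -0.0417, 0.2495]
tcp_rot: [-0.165, 1.565, 0.165]
contact_force: [0.3, 0.2, 0.4]
opening: 0.0601
```

```bash
python3 -c "
from h import *
shot('w18')"; python3 m7.py w18
```

```text
board 26739 [536.6 -53.2] [166.4 247.5] 12.1 z 0.0164 b [ 0.6 -1.1]
tmpl 5573 [563.9 -43.4] [ 69.7 177. ] 12.1 z 0.0264 b [29.3  2.8]
grip 746 [572.4 -45.3] [15.4 62.7] 12.11 z 0.0597 b [37.2 -0.9]
```

View pics/w18.png

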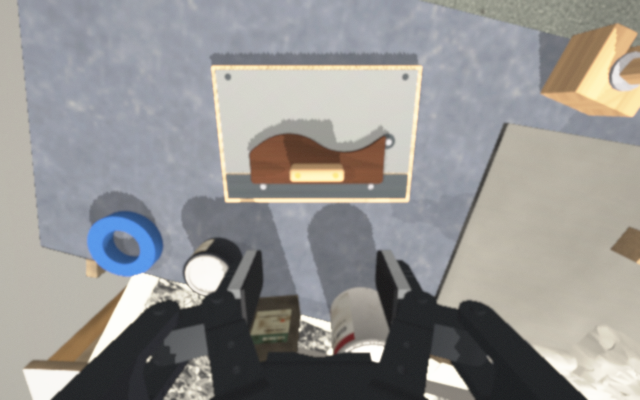

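Relative to the board, the template is at (36.6, 0.2) mm with 0.0° error and touching all three pins. Handing in.

```bash
python3 -c "
from h import *
print(manip.finish_job()); print(state()['time'])"
```

```text
the job is handed in; nothing more can be done
None
the job is handed in; nothing more can be done
```

The job is done and handed in at about 36 s of the 72 s limit; no verdict was reported.

- **Template:** I set it flat on the plate, pushed it home against the two back pins and then the side pin, and released it. The last wrist view put it at x 36.6, y 0.2 mm on the board with about 0.0° error. The edge touched all three pins.
- **Tracing:** I ran the tip along the edge from y = −66 to +66 mm in one stroke. At every check between moves the tip was pressed in about 3 mm. The side load read about 3–6 N along the stroke, up to 8.5 N at the finish.
- **Limits of the tracing check:** The force readings are noisy by about 0.5–1 N and were taken only every 6–9 rows. I inferred continuous contact from the steady depth (0.5–0.75 mm inside the free path) and did not measure it directly.
- **Tracing point:** It stands upright on its collar, about 0.6 mm from the rest's centre, with its top at the right height (139.6 mm by depth).
- **Tins and tape:** I never touched them. I did not re-measure their positions.

One thing disagreed: the side pin stopped the template about 2 mm further along y than my first camera fix of the board predicted. Later views measured board and template together, and they agreed with the contact position.

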